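# Stock the fish-tin counter stand: fan the serving paddles, feed the tin chute

## Task

Stock the self-service stand: fan all the wooden serving paddles along the tray in one overlapping row, the first lying on the tray's slope with its square foot at the bottom of the slope, each further one leaning back on the one before with its foot about 3 cm farther down the tray, all with handle tabs up, centred and in line with the tray. Lay the two fish tins lengthwise, lid up, in the chute and push them down until the first rests against the stop under the hood and the second rests against the first. Do not knock over the spice jar or the yoghurt pot.

Things in the scene. Friction and masses are not known exactly. Their poses are not given: they have to be found in the camera images.
- slope_foot (a point): foot of the slope of the fixed wooden tray, on its flat floor (5 mm thick), mid-width. x: level, along the tray towards the slope, y across, z up. The slope, a smooth board 100 mm wide, rises at 18 degrees along +x for 122 mm; the floor runs 165 mm along -x. Tray 290 x 156 mm; its side lips are 10 mm high and 144 mm apart.
- chute_stop (a point): foot of the stop plate (21 mm high) on the fixed steel chute's floor, mid-width, 12 mm above the bench. x: level, up-chute from the stop, y across, z up. The floor rises at 12 degrees along +x for 260 mm. Side rails are 70 mm apart inside and 8 mm above the floor. By friction a tin stays where it is laid.
- chute_hood (a point): middle of the upper end of the chute's pale translucent plastic hood, on its roof. The hood covers the lowest 80 mm of the chute, 35 mm (inside) and 38 mm (outside) above its floor, so that a tin must be laid in above it and pushed down.
- paddle0_mid (a point): centre (half-way up) of the rectangular blade of a wooden serving paddle, one of three to five identical ones (absent ones give None). The blade is 88 mm long (x) x 50 mm wide (y) x 10 mm thick (z), 50 g; a handle tab 28 mm wide with a dark eyelet sticks out 26 mm beyond its +x end, so the square foot is 44 mm from the centre on -x and the tab's end 70 mm on +x.
- paddle1_mid (a point): centre (half-way up) of the rectangular blade of a wooden serving paddle, one of three to five identical ones (absent ones give None). The blade is 88 mm long (x) x 50 mm wide (y) x 10 mm thick (z), 50 g; a handle tab 28 mm wide with a dark eyelet sticks out 26 mm beyond its +x end, so the square foot is 44 mm from the centre on -x and the tab's end 70 mm on +x.
- paddle2_mid (a point): centre (half-way up) of the rectangular blade of a wooden serving paddle, one of three to five identical ones (absent ones give None). The blade is 88 mm long (x) x 50 mm wide (y) x 10 mm thick (z), 50 g; a handle tab 28 mm wide with a dark eyelet sticks out 26 mm beyond its +x end, so the square foot is 44 mm from the centre on -x and the tab's end 70 mm on +x.
- paddle3_mid (a point): centre (half-way up) of the rectangular blade of a wooden serving paddle, one of three to five identical ones (absent ones give None). The blade is 88 mm long (x) x 50 mm wide (y) x 10 mm thick (z), 50 g; a handle tab 28 mm wide with a dark eyelet sticks out 26 mm beyond its +x end, so the square foot is 44 mm from the centre on -x and the tab's end 70 mm on +x.
- paddle4_mid (a point): centre (half-way up) of the rectangular blade of a wooden serving paddle, one of three to five identical ones (absent ones give None). The blade is 88 mm long (x) x 50 mm wide (y) x 10 mm thick (z), 50 g; a handle tab 28 mm wide with a dark eyelet sticks out 26 mm beyond its +x end, so the square foot is 44 mm from the centre on -x and the tab's end 70 mm on +x.
- tin0_mid (a point): centre (half-way up) of a flat oblong fish tin, 100 mm long (along its y; 105 mm over its rim) x 60 mm wide (x; 63 mm over the rim) x 26 mm high (z, lid up), about 150 g. The two tins are alike.
- tin1_mid (a point): centre (half-way up) of a flat oblong fish tin, 100 mm long (along its y; 105 mm over its rim) x 60 mm wide (x; 63 mm over the rim) x 26 mm high (z, lid up), about 150 g. The two tins are alike.
- jar: spice jar standing by, 41 mm across, 105 mm high; origin at the centre of its underside.
- yoghurt_pot: yoghurt pot standing by, 72 mm across, 72 mm high; origin at the centre of its underside.
Mind the look-alikes: they are no part of the job. What is shaped like the part that bears paddle0_mid but purple is not meant. Leave any pink look-alike of the part that bears tin0_mid alone.

How it is judged:
At the end, for the whole second after the job is handed in: Paddles in the tray, 15 mm from its middle line and 10 degrees from its direction at most, leaning 8 to 28 degrees, tabs up; the first within 14 mm of the slope foot, each other 18 to 45 mm in front of another. One tin within 8 mm of the stop, the other within 14 mm of its place behind it, lids up (y of paddle0_mid in the frame of slope_foot between -0.015 and 0.015 m and angle between paddle0_mid's own x axis and vertical between 1.0808 and 1.4308 rad and angle between the y axis of each of paddle0_mid, paddle1_mid, paddle2_mid, paddle3_mid, paddle4_mid and the y axis of slope_foot, either way round below 0.17 rad and z of paddle0_mid in the frame of slope_foot between 0.012 and 0.035 m and (x of paddle0_mid in the frame of slope_foot between 0.0263 and 0.0543 m or x of paddle0_mid in the frame of paddle1_mid between -0.045 and -0.018 m or x of paddle0_mid in the frame of paddle2_mid between -0.045 and -0.018 m or x of paddle0_mid in the frame of paddle3_mid between -0.045 and -0.018 m or x of paddle0_mid in the frame of paddle4_mid between -0.045 and -0.018 m) and (x of paddle0_mid in the frame of paddle1_mid below -0.015 m or x of paddle0_mid in the frame of paddle1_mid above 0.015 m) and (x of paddle0_mid in the frame of paddle2_mid below -0.015 m or x of paddle0_mid in the frame of paddle2_mid above 0.015 m) and (x of paddle0_mid in the frame of paddle3_mid below -0.015 m or x of paddle0_mid in the frame of paddle3_mid above 0.015 m) and (x of paddle0_mid in the frame of paddle4_mid below -0.015 m or x of paddle0_mid in the frame of paddle4_mid above 0.015 m) and y of paddle1_mid in the frame of slope_foot between -0.015 and 0.015 m and angle between paddle1_mid's own x axis and vertical between 1.0808 and 1.4308 rad and z of paddle1_mid in the frame of slope_foot between 0.012 and 0.035 m and (x of paddle1_mid in the frame of slope_foot between 0.0263 and 0.0543 m or x of paddle1_mid in the frame of paddle0_mid between -0.045 and -0.018 m or x of paddle1_mid in the frame of paddle2_mid between -0.045 and -0.018 m or x of paddle1_mid in the frame of paddle3_mid between -0.045 and -0.018 m or x of paddle1_mid in the frame of paddle4_mid between -0.045 and -0.018 m) and (x of paddle1_mid in the frame of paddle2_mid below -0.015 m or x of paddle1_mid in the frame of paddle2_mid above 0.015 m) and (x of paddle1_mid in the frame of paddle3_mid below -0.015 m or x of paddle1_mid in the frame of paddle3_mid above 0.015 m) and (x of paddle1_mid in the frame of paddle4_mid below -0.015 m or x of paddle1_mid in the frame of paddle4_mid above 0.015 m) and y of paddle2_mid in the frame of slope_foot between -0.015 and 0.015 m and angle between paddle2_mid's own x axis and vertical between 1.0808 and 1.4308 rad and z of paddle2_mid in the frame of slope_foot between 0.012 and 0.035 m and (x of paddle2_mid in the frame of slope_foot between 0.0263 and 0.0543 m or x of paddle2_mid in the frame of paddle0_mid between -0.045 and -0.018 m or x of paddle2_mid in the frame of paddle1_mid between -0.045 and -0.018 m or x of paddle2_mid in the frame of paddle3_mid between -0.045 and -0.018 m or x of paddle2_mid in the frame of paddle4_mid between -0.045 and -0.018 m) and (x of paddle2_mid in the frame of paddle3_mid below -0.015 m or x of paddle2_mid in the frame of paddle3_mid above 0.015 m) and (x of paddle2_mid in the frame of paddle4_mid below -0.015 m or x of paddle2_mid in the frame of paddle4_mid above 0.015 m) and y of paddle3_mid in the frame of slope_foot between -0.015 and 0.015 m and angle between paddle3_mid's own x axis and vertical between 1.0808 and 1.4308 rad and z of paddle3_mid in the frame of slope_foot between 0.012 and 0.035 m and (x of paddle3_mid in the frame of slope_foot between 0.0263 and 0.0543 m or x of paddle3_mid in the frame of paddle0_mid between -0.045 and -0.018 m or x of paddle3_mid in the frame of paddle1_mid between -0.045 and -0.018 m or x of paddle3_mid in the frame of paddle2_mid between -0.045 and -0.018 m or x of paddle3_mid in the frame of paddle4_mid between -0.045 and -0.018 m) and (x of paddle3_mid in the frame of paddle4_mid below -0.015 m or x of paddle3_mid in the frame of paddle4_mid above 0.015 m) and y of paddle4_mid in the frame of slope_foot between -0.015 and 0.015 m and angle between paddle4_mid's own x axis and vertical between 1.0808 and 1.4308 rad and z of paddle4_mid in the frame of slope_foot between 0.012 and 0.035 m and (x of paddle4_mid in the frame of slope_foot between 0.0263 and 0.0543 m or x of paddle4_mid in the frame of paddle0_mid between -0.045 and -0.018 m or x of paddle4_mid in the frame of paddle1_mid between -0.045 and -0.018 m or x of paddle4_mid in the frame of paddle2_mid between -0.045 and -0.018 m or x of paddle4_mid in the frame of paddle3_mid between -0.045 and -0.018 m) and y of tin0_mid in the frame of chute_stop between -0.01 and 0.01 m and angle between each of tin0_mid, tin1_mid's own z axis and vertical below 0.35 rad and angle between the y axis of each of tin0_mid, tin1_mid and the x axis of chute_stop, either way round below 0.35 rad and y of tin1_mid in the frame of chute_stop between -0.01 and 0.01 m and ((x of tin0_mid in the frame of chute_stop between 0.0364231 and 0.0540297 m and x of tin1_mid in the frame of chute_stop between 0.134238 and 0.157713 m and z of tin0_mid in the frame of chute_stop between 0.008 and 0.035 m and z of tin1_mid in the frame of chute_stop between 0.028 and 0.06 m) or (x of tin1_mid in the frame of chute_stop between 0.0364231 and 0.0540297 m and x of tin0_mid in the frame of chute_stop between 0.134238 and 0.157713 m and z of tin1_mid in the frame of chute_stop between 0.008 and 0.035 m and z of tin0_mid in the frame of chute_stop between 0.028 and 0.06 m))); the robot touches nothing.
It fails at once if the spice jar or the yoghurt pot is knocked over (angle between any of jar, yoghurt_pot's own z axis and vertical above 0.6 rad).
Of paddle0, paddle1, paddle2, paddle3, paddle4 only 3 to 5 are there at a start; the rules pass over those that are not, and their reading is None.
At some moment in a run one of tin0, tin1 may be knocked a few centimetres aside while the robot is not near it.
Once in a run the grip may slacken for a moment while it holds something.
It also fails if it takes over 210 s, if anything falls off the work surface, if the arm or the gripper's body presses on something with over 40 N, if the wrist force passes 120 N, or if a joint passes its speed limit or range.

## Robot

A 6-joint arm with a two-finger parallel gripper is mounted at the origin on a cart in front of the work surface, level with it; the furniture and walls round the work are solid. World frame = base frame: x ahead of the robot, y to its left, z up, the work surface at z = 0. Lengths are in m, angles in rad, forces in N, time in s.
With the tool pointing down it reaches from about 0.35 to 0.975 m from the base axis. Payload 4.9 kg.
Tool frame: the origin (TCP) lies at the very end of the fingers, on their centre line; the grasp point (between the pads) lies 19 mm behind it; z points along the fingers, x is the direction in which the jaws open and shut, and the axes are right-handed (so a half turn about z gives the same grasp; the last joint's range is limited). The gripper opens to 85 mm and grips with 20 to 120 N. Pads are 22 mm wide; open, the fingers measure 114 mm over their backs; the gripper's body (76 mm by 85 mm) begins 54 mm behind the grasp point. The pads swing forward as they close: fully open they stand 13 mm farther back than shut.
Start: joints at [1.225, 0.053, 1.613, -0, 1.476, -0.119], TCP at [0.141, 0.609, 0.231] pointing down, gripper open.
Joint ranges: [-3.01, 3.01], [-1.01, 2.22], [0.06, 2.58], [-1.02, 4.17], [0.09, 2.62], [-3.14, 3.14]. Speed limits (rad/s): [2.57, 2.57, 3.14, 3.14, 3.14, 3.14].

## Interface

Orientations are given as a rotation vector (axis times angle).
In Python, from station import ctrl gives the robot as it stands.
- The arm moves only by the shell command python3 -m handwheel 'ROWS' [OPENING] [FORCE]. ROWS is a JSON object of lists of equal length, an entry for each row: "offset": the shift along the world's x, y, z in units of 40 mm (1.0 is 40 mm), a list of three; "roll": the turn about the world's z in units of 6 degrees (1.0 is 6 degrees). A call has exactly 10 rows; each row is the pose to reach, as a shift and turn from the pose commanded when the call began; what a row does not reach only later rows make up. A row lasts 1/10 s, in which the tool goes at most 50 mm and 8.59 degrees, less where a joint would pass 70% of its speed; a pose out of reach is approached as far as the arm can. A call with a gripper value outside its range is refused whole. OPENING is the finger opening in mm, from 0 to 85.4, set as the call begins (- or left out, the last holds). The fingers move at their own pace and stop on an object; FORCE is the grip in N (left out, the last holds). Time passes only in rows, so rows that repeat a pose let the fingers close, or fill a call up. It gives the time, the measured TCP pose, the force and the opening at its end, in the units of the state.
- ctrl.get_obs(): the state, without advancing time (a new reading comes with each control period).
- ctrl.get_image(name): name is "scene" or "top"; returns a dict with "img" (400x640x3 uint8, red, green, blue), "fx", "fy", "cx", "cy" (pixels), "T" (4x4, takes a point from camera to world coordinates). Camera axes: x right, y down, z forward; pixel columns grow to the right and rows downward; lengths in m; the calibration is good to about 2 mm. A picture is of the moment at which its call begins. There is no depth.
- ctrl.finish_job(): hands the job in, once; it reports no verdict.
The state is a dict: "t": time; "q": joint angles; "dq": joint speeds; "effort": joint torques, N m; "tool_pos": TCP position; "tool_rot": TCP orientation; "contact_force": force on the tool from outside, world axes, zero at the start; "wrist_torque": the same for the moment, N m; "opening": finger opening in m.
Only numpy, scipy, OpenCV 4.12 (cv2) and the standard library are available. Lean on these libraries where they do the work, as an engineer would, in place of code of your own. Each camera call takes 0.05 s, during which the arm holds its last target.

## Working session

There is one attempt and no reset: what is moved stays moved. The work goes in short steps, Python scripts to look and compute and a shell command to move; the robot and the scene stay as the last step left them, time stands still between calls to the robot, and variables do not carry over. Pictures are saved under pics/ and viewed, and the job is handed in when it is done.

```bash
ls; mkdir -p pics; cat > h.py <<'E'
import numpy as np, cv2
from station import ctrl
def grab(n,tag):
    d=ctrl.get_image(n); np.savez(f'pics/{tag}.npz',**{k:np.array(v) for k,v in d.items()})
    cv2.imwrite(f'pics/{tag}.png',d['img'][:,:,::-1]); return d
def load(tag): return dict(np.load(f'pics/{tag}.npz'))
def ray(d,u,v):
    r=np.array([(u-d['cx'])/d['fx'],(v-d['cy'])/d['fy'],1.]); T=np.array(d['T']); return T[:3,3],T[:3,:3]@r
def onz(d,u,v,z):
    o,r=ray(d,u,v); return o+r*(z-o[2])/r[2]
def proj(d,p):
    T=np.linalg.inv(np.array(d['T'])); c=T[:3,:3]@np.array(p)+T[:3,3]; return d['fx']*c[0]/c[2]+d['cx'],d['fy']*c[1]/c[2]+d['cy']
def crop(d,u0,v0,u1,v1,s,tag):
    c=d['img'][v0:v1,u0:u1,::-1]; cv2.imwrite(f'pics/{tag}.png',cv2.resize(c,None,fx=s,fy=s,interpolation=cv2.INTER_CUBIC))
E
python3 - <<'E'
from h import *
for n in('scene','top'):
    d=grab(n,n+'0'); print(n,d['fx'],d['cx'],d['cy'],np.round(d['T'],3).tolist())
o=ctrl.get_obs(); print(o)
E
```

```text
pics
scene 434.90395085560874 319.9493820677896 201.8222515812331 [[-0.788, -0.224, 0.573, -0.26], [-0.615, 0.327, -0.718, 1.204], [-0.027, -0.918, -0.395, 0.65], [0.0, 0.0, 0.0, 1.0]]
top 400.77741301466654 318.1235091568555 195.28228393334703 [[-0.006, -0.995, 0.1, 0.416], [-1.0, 0.006, -0.003, 0.148], [0.002, -0.1, -0.995, 1.597], [0.0, 0.0, 0.0, 1.0]]
{'t': 0.1, 'q': array([ 1.22498982e+00,  5.33068965e-02,  1.61416225e+00,  1.76398546e-05,
        1.47601184e+00, -1.19024020e-01]), 'dq': array([ 0.00154465, -0.00150161, -0.00120472, -0.00103415, -0.00150401,
        0.00036422]), 'effort': array([-1.19039379e-05, -3.94901776e+01, -3.71361959e+01, -1.67142039e-04,
        3.92503527e-03, -8.62339704e-06]), 'tool_pos': array([0.14034252, 0.60845585, 0.23017269]), 'tool_rot': array([ 2.45776454,  1.95521215, -0.0025378 ]), 'contact_force': array([-0.19080817,  0.68188428,  0.34004496]), 'wrist_torque': array([-0.0249423 , -0.00711381, -0.01458144]), 'opening': 0.0857147488341573}
```

View pics/scene0.png

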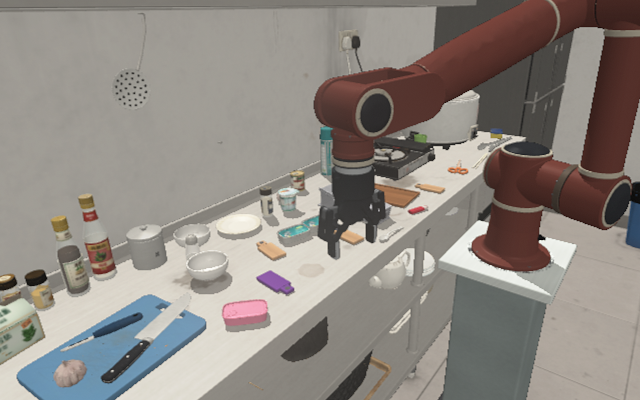

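View pics/top0.png

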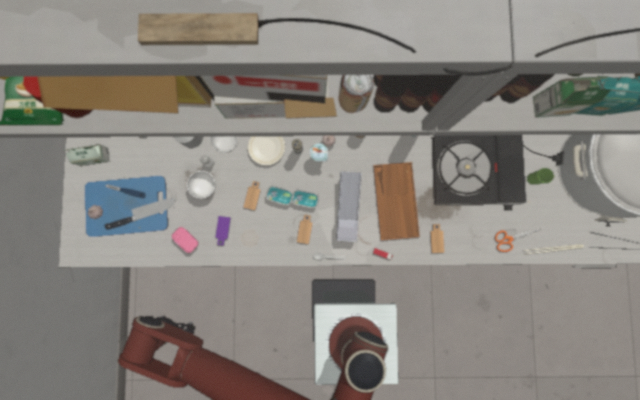

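```bash
python3 - <<'E'
from h import *
d=load('top0'); crop(d,230,130,460,270,3.4,'c1')
for u,v in [(252,195),(305,230),(437,240),(279,196),(305,200),(348,205),(397,200),(318,152),(297,147)]: print(u,v,np.round(onz(d,u,v,0.01),3))
E
```

```text
252 195 [0.578 0.407 0.01 ]
305 230 [0.438 0.196 0.01 ]
437 240 [ 0.396 -0.323  0.01 ]
279 196 [0.574 0.3   0.01 ]
305 200 [0.557 0.196 0.01 ]
348 205 [0.536 0.025 0.01 ]
397 200 [ 0.555 -0.17   0.01 ]
318 152 [0.751 0.143 0.01 ]
297 147 [0.772 0.228 0.01 ]
```

View pics/c1.png

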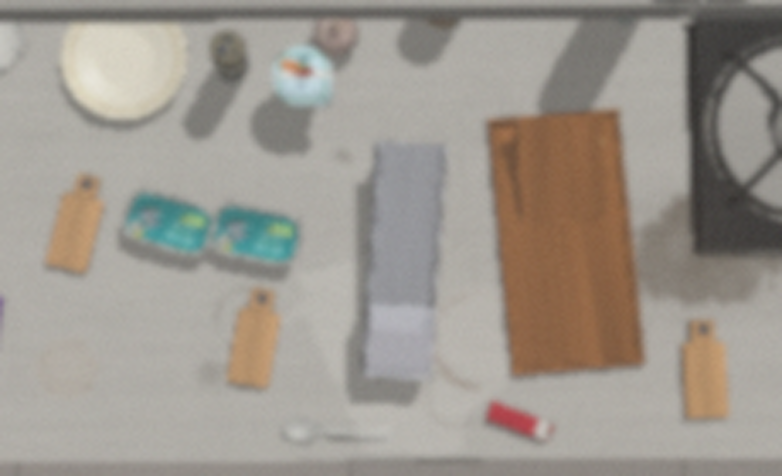

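```bash
cat > seg.py <<'E'
from h import *
def masks(d):
    hsv=cv2.cvtColor(d['img'],cv2.COLOR_RGB2HSV); return hsv
def blobs(m,mn=40):
    n,l,s,c=cv2.connectedComponentsWithStats(m.astype(np.uint8)*255)
    return [(i,s[i],c[i],l==i) for i in range(1,n) if s[i][4]>mn]
E
python3 - <<'E'
from seg import *
for t in('top0','scene0'):
    d=load(t); h=masks(d).astype(int); H,S,V=h[...,0],h[...,1],h[...,2]
    for nm,m in [('orange',(H>5)&(H<22)&(S>90)&(V>60)),('teal',(H>78)&(H<100)&(S>80)),('pur',(H>120)&(H<150)&(S>80))]:
        for i,s,c,_ in blobs(m): print(t,nm,s,np.round(c,1))
    for p in [(252,200),(305,232),(437,242),(397,200),(280,200),(305,200)] if t=='top0' else [(270,250),(350,237),(430,188),(398,195),(300,232)]: print(p,h[p[1],p[0]])
d=load('scene0'); crop(d,230,150,470,280,3.3,'c2')
E
```

```text
top0 orange [  37   76  150   36 4693] [110.1  92.6]
top0 orange [186  76  25  28 250] [199.1  89.2]
top0 orange [17 78 10 13 49] [21.8 85.9]
top0 orange [342  91  19   9  68] [350.5  96. ]
top0 orange [285  99  50  18 732] [308.6 108. ]
top0 orange [ 374  163   45   77 2792] [395.9 200.9]
top0 orange [245 186  14  23 215] [251.8 197.4]
top0 orange [298 220  13  23 222] [304.2 231.2]
top0 orange [431 226  12  26 241] [436.7 240.4]
top0 orange [495 231  19  21 180] [504.  240.8]
top0 teal [599  76  41  38 777] [622.8  93. ]
top0 teal [582 101  26  12  73] [595.5 105.5]
top0 teal [269 188  22  15 171] [280.  195.4]
top0 teal [294 192  23  14 171] [305.5 198.9]
top0 pur [216 217  14  28 253] [222.4 228.5]
(252, 200) [ 15  99 180]
(305, 232) [ 15 101 179]
(437, 242) [ 16 104 174]
(397, 200) [ 13 130 145]
(280, 200) [ 91 114 168]
(305, 200) [ 90 124 150]
scene0 orange [341 120  16  13  52] [348.9 126.4]
scene0 orange [448 167  20   7  98] [457.5 169.9]
scene0 orange [374 184  45  23 548] [396.7 195.1]
scene0 orange [416 185  28   8 126] [430.3 188. ]
scene0 orange [ 79 196  15  13 137] [ 86.1 202.2]
scene0 orange [ 51 216  17  16 202] [ 59.3 223.3]
scene0 orange [341 230  22  14 174] [350.7 236.9]
scene0 orange [ 86 240  28  31 289] [ 99.7 252.9]
scene0 orange [257 242  29  18 252] [270.3 250. ]
scene0 orange [ 25 270  18   9  82] [ 33.8 274.2]
scene0 orange [  0 274  14  10  54] [  7.2 278.3]
scene0 orange [ 31 285  20  23 181] [ 38.6 296.2]
scene0 orange [ 21 318  11  10  54] [ 26.  322.7]
scene0 orange [365 357  26  43 151] [378.8 377.3]
scene0 teal [320 126  13  14 133] [325.5 133.1]
scene0 teal [304 216  15  10  67] [312.5 220.8]
scene0 teal [279 225  29  12 126] [294.3 230.4]
scene0 pur [257 271  37  23 423] [275.  281.9]
(270, 250) [ 15  96 210]
(350, 237) [ 15 101 213]
(430, 188) [ 15 103 221]
(398, 195) [ 13 128 171]
(300, 232) [ 88  96 193]
```

View pics/c2.png

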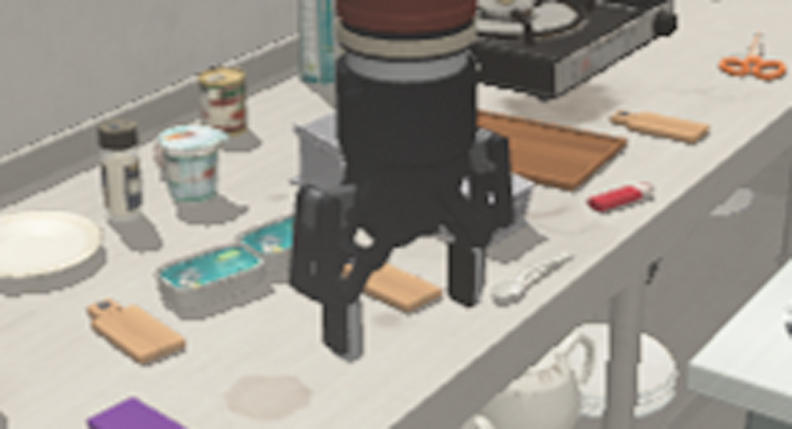

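```bash
cat >> seg.py <<'E'
def fit(d,u0,v0,u1,v1,test,z,k=6,show=None):
    im=cv2.resize(d['img'][v0:v1,u0:u1],None,fx=k,fy=k,interpolation=cv2.INTER_CUBIC)
    h=cv2.cvtColor(im,cv2.COLOR_RGB2HSV).astype(int)
    m=test(h[...,0],h[...,1],h[...,2]).astype(np.uint8)
    cs,_=cv2.findContours(m,cv2.RETR_EXTERNAL,cv2.CHAIN_APPROX_NONE); c=max(cs,key=cv2.contourArea)[:,0]
    P=np.array([onz(d,u0+(a+.5)/k-.5,v0+(b+.5)/k-.5,z)[:2] for a,b in c])
    (cx,cy),(w,hh),a=cv2.minAreaRect((P*1000).astype(np.float32))
    if w<hh: w,hh=hh,w; a+=90
    M=cv2.moments((P*1000).astype(np.float32).reshape(-1,1,2)); 
    return P,np.array([cx,cy])/1000,(w,hh),(a+90)%180-90,np.array([M['m10']/M['m00'],M['m01']/M['m00']])/1000
E
python3 - <<'E'
from seg import *
d=load('top0')
for nm,b in [('A',(238,178,268,216)),('B',(290,212,318,252)),('C',(423,218,450,260))]:
    P,c,s,a,m=fit(d,*b,lambda H,S,V:(H>5)&(H<25)&(S>65),0.01)
    print(nm,np.round(c,4),np.round(s,1),round(a,1),'centroid',np.round(m,4))
for nm,b in [('tinL',(262,180,294,215)),('tinR',(290,184,325,215))]:
    P,c,s,a,m=fit(d,*b,lambda H,S,V:(H>75)&(H<105)&(S>60),0.026)
    print(nm,np.round(c,4),np.round(s,1),round(a,1),'centroid',np.round(m,4))
P,c,s,a,m=fit(d,366,155,428,250,lambda H,S,V:(H>5)&(H<25)&(S>100),0.01)
print('tray',np.round(c,4),np.round(s,1),round(a,1)); print(np.round(cv2.boxPoints((tuple(map(float,c*1000)),tuple(map(float,s)),a)),1))
crop(d,330,155,430,250,8,'c3')
E
```

```text
A [0.5777 0.4059] [110.2  48.4] -13.8 centroid [0.5717 0.4073]
B [0.4426 0.1979] [110.4  48.1] -10.2 centroid [0.4365 0.1989]
C [ 0.4031 -0.3224] [111.2  49.8] 1.0 centroid [ 0.3983 -0.3225]
tinL [0.5751 0.2974] [93.3 51.1] 73.4 centroid [0.5749 0.2922]
tinR [0.5609 0.1959] [92.8 51. ] 77.8 centroid [0.5613 0.1909]
tray [ 0.5539 -0.1651] [296.3 149.7] 4.6
[[ 400.2 -102.4]
 [ 412.3 -251.6]
 [ 707.6 -227.8]
 [ 695.5  -78.5]]
```

View pics/c3.png

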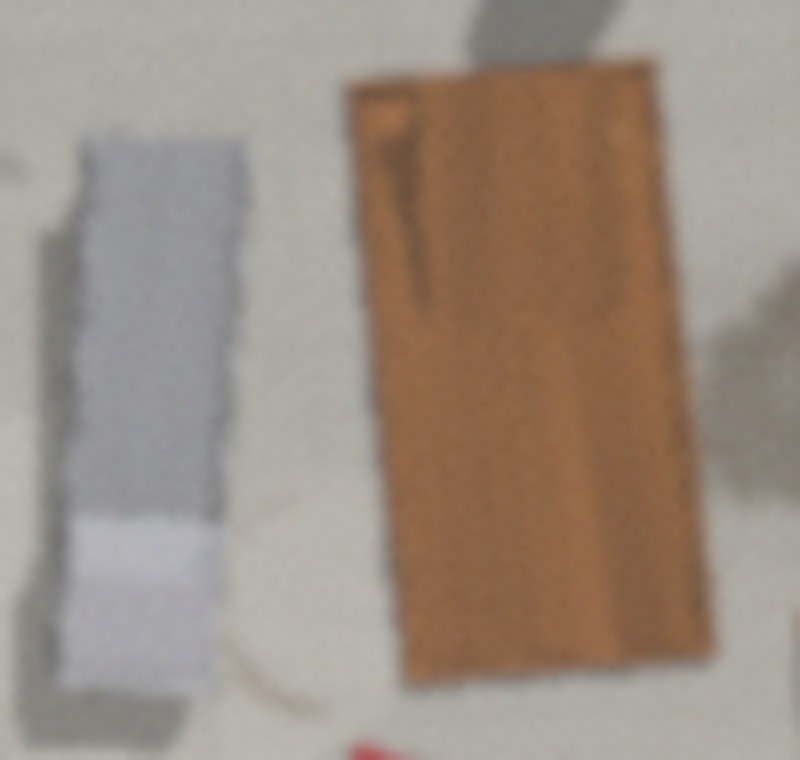

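```bash
python3 - <<'E'
from seg import *
d=load('top0')
P,c,s,a,m=fit(d,366,155,428,250,lambda H,S,V:(H>5)&(H<25)&(S>75),0.01)
# rotate & fit edges
t=np.radians(4.65); R=np.array([[np.cos(t),np.sin(t)],[-np.sin(t),np.cos(t)]]); Q=(P)@R.T
lo,hi=Q.min(0),Q.max(0); print(lo,hi)
def ln(sel,ax):
    q=Q[sel]; p=np.polyfit(q[:,ax],q[:,1-ax],1); return p
mx=(Q[:,0]>lo[0]+.03)&(Q[:,0]<lo[0]+.25)
L=ln(mx&(Q[:,1]>Q[:,1].mean()),0); Rr=ln(mx&(Q[:,1]<Q[:,1].mean()),0)
my=(Q[:,1]>lo[1]+.03)&(Q[:,1]<hi[1]-.03)
N=ln(my&(Q[:,0]<Q[:,0].mean()),1);F=ln(my&(Q[:,0]>Q[:,0].mean()),1)
print('L',L,'R',Rr,'N',N,'F',F,'width',L[1]-Rr[1])
def pp(x,y,z): return onz(d,330+(x+.5)/8-.5,155+(y+.5)/8-.5,z)
for nm,x,y,z in [('topL',84,140,.074),('topR',248,140,.074),('hoodL',72,520,.066),('hoodR',222,520,.066),('botL',60,685,.049),('botR',214,690,.049)]:
    print(nm,np.round(pp(x,y,z),4))
E
```

```text
[ 0.38793324 -0.28745168] [ 0.68939678 -0.13245334]
L [-0.00417043 -0.13119506] R [-0.00049555 -0.28526683] N [0.00396273 0.38970897] F [-0.00715033  0.68637961] width 0.15407177220714258
topL [0.6584 0.0592 0.074 ]
topR [ 0.658  -0.0196  0.074 ]
hoodL [0.4764 0.0666 0.066 ]
hoodR [ 0.476 -0.005  0.066]
botL [0.398  0.0723 0.049 ]
botR [ 0.3952 -0.0016  0.049 ]
```

```bash
python3 - <<'E'
from seg import *
from scipy.spatial.transform import Rotation as R
d=load('scene0')
p=np.array([.14034,.60846,.23017]); M=R.from_rotvec([2.45776,1.95521,-.00254]).as_matrix(); print(np.round(M,3))
for r in (0,.013):
    for s in(-1,0,1):
        print(r,s,np.round(proj(d,p+M[:,0]*s*.05+[0,0,r]),1))
t=load('top0'); print(onz(t,330+428.5/8-.5,155+305.5/8-.5,.005))
E
```

```text
[[ 0.225  0.974 -0.001]
 [ 0.974 -0.225 -0.002]
 [-0.002 -0.    -1.   ]]
0 -1 [371.2 246.4]
0 0 [352.5 255.1]
0 1 [332.4 264.4]
0.013 -1 [371.3 240.6]
0.013 0 [352.5 249.1]
0.013 1 [332.3 258.3]
[ 0.58507882 -0.11572612  0.005     ]
```

```bash
python3 -m handwheel '{"offset":[[0.7,-1,0],[1.4,-2,0],[2.1,-3,0],[2.8,-4,0],[3.5,-5,0],[4.2,-6,0],[4.9,-7,0],[5.6,-8,0],[6.3,-9,0],[7,-10,0]],"roll":[0.2,0.5,0.7,1,1.2,1.5,1.7,2,2.3,2.3]}' 65 20
```

```text
t: 1.1
tool_pos: [0.421, 0.2071, 0.231]
tool_rot: [-2.205, -2.238, -0.0]
contact_force: [0.7, 0.4, 0.3]
opening: 0.0648
```

```bash
python3 -m handwheel '{"offset":[[0,-1.2,0],[0,-2.4,0],[0,-3.6,0],[-0.2,-4.8,0],[-0.4,-6,0],[-0.6,-7.2,0],[-0.8,-8.4,-0.2],[-1.0,-9.6,-0.5],[-1.2,-10.8,-0.8],[-1.4,-12,-1.2]],"roll":[0,0,0,0,0,0,0,0,0,0]}' && python3 - <<'E'
from seg import *
for n in('scene','top'): d=grab(n,n+'1')
crop(d,230,130,460,270,3.4,'c4')
E
```

```text
t: 2.1
tool_pos: [0.364, -0.2718, 0.1837]
tool_rot: [2.206, 2.235, 0.0]
contact_force: [1.8, 0.0, -0.3]
opening: 0.0648
```

View pics/scene1.png

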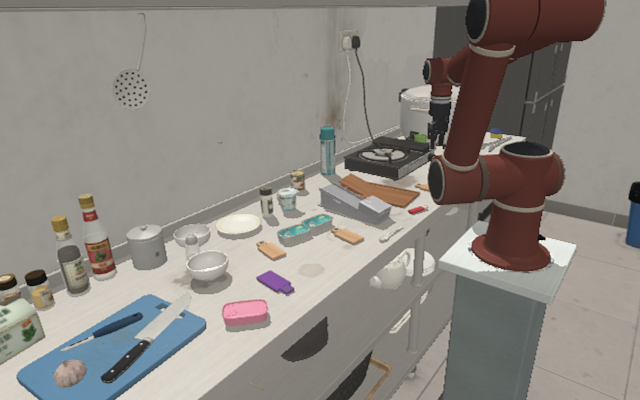

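```bash
python3 -m handwheel '{"offset":[[0,-0.6,-0.5],[-0.12,-1.25,-1],[-0.12,-1.25,-2],[-0.12,-1.25,-3],[-0.12,-1.25,-3.6],[-0.12,-1.25,-4],[-0.12,-1.25,-4.3],[-0.12,-1.25,-4.57],[-0.12,-1.25,-4.57],[-0.12,-1.25,-4.57]],"roll":[0,0,0,0,0,0,0,0,0,0]}' 68 && python3 - <<'E'
from seg import *
for n in('scene','top'): d=grab(n,n+'2')
crop(d,380,190,480,270,7,'c5')
d=load('scene2'); crop(d,390,150,470,210,9,'c6')
E
```

```text
t: 3.2
tool_pos: [0.3604, -0.3199, 0.0015]
tool_rot: [2.205, 2.237, -0.0]
contact_force: [0.3, -0.6, 0.5]
opening: 0.068
```

View pics/c5.png

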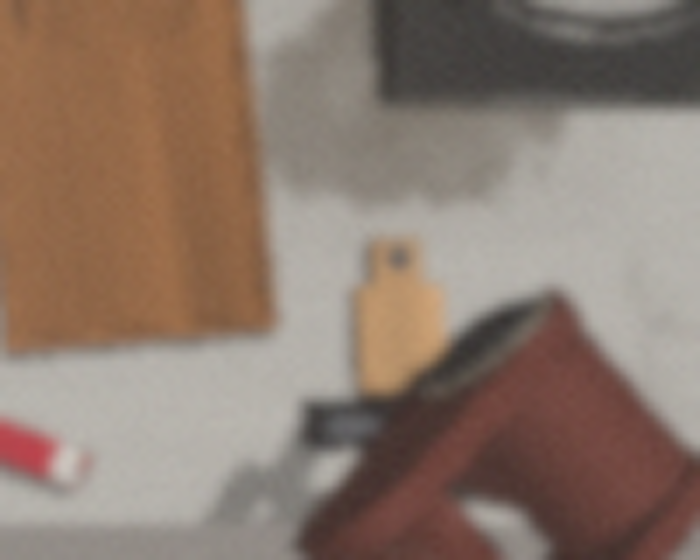

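View pics/c6.png

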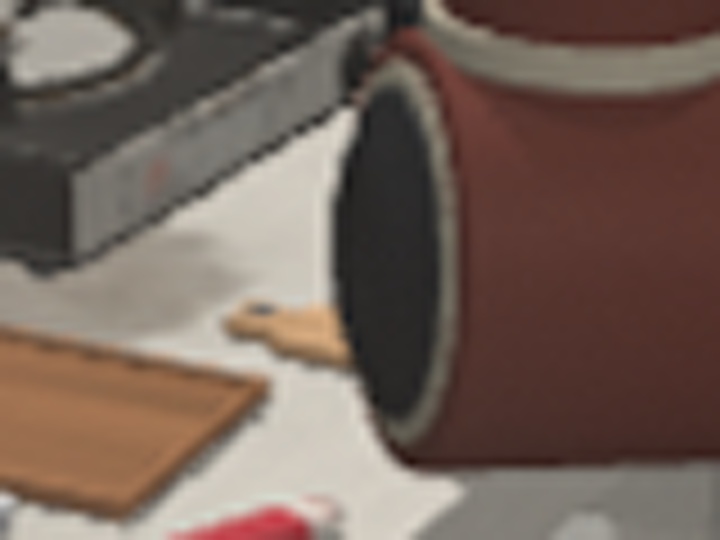

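```bash
python3 -m handwheel '{"offset":[[0,0,0],[0,0,0],[0,0,0],[0,0,0],[0,0,0],[0,0,0],[0,0,0],[0,0,0],[0,0,0],[0,0,0]],"roll":[0,0,0,0,0,0,0,0,0,0]}' 40 40
```

```text
t: 4.3
tool_pos: [0.3607, -0.3206, 0.0026]
tool_rot: [2.204, 2.236, -0.001]
contact_force: [-1.5, 1.1, 6.1]
opening: 0.0485
```

```bash
python3 -m handwheel '{"offset":[[0,0,0.5],[0,0,1.5],[0,0,2.5],[0.4,0.3,3.2],[1.2,0.9,3.2],[2.1,1.5,3.2],[3,2.1,3.2],[3.8,2.7,3.2],[4.6,3.3,3.2],[5.2,3.8,3.2]],"roll":[0,0,0,0.1,0.2,0.3,0.4,0.5,0.6,0.6]}' && python3 - <<'E'
from seg import *
print(ctrl.get_obs()['tool_pos'],ctrl.get_obs()['opening'])
for n in('scene','top'): d=grab(n,n+'3')
crop(d,360,130,460,260,5,'c7')
d=load('scene3'); crop(d,330,130,450,220,6,'c8')
E
```

```text
t: 5.3
tool_pos: [0.5696, -0.1662, 0.1293]
tool_rot: [2.133, 2.306, 0.001]
contact_force: [0.2, -0.9, -0.5]
opening: 0.0488
[ 0.56958986 -0.16618412  0.12929903] 0.048751824663415
```

View pics/c7.png

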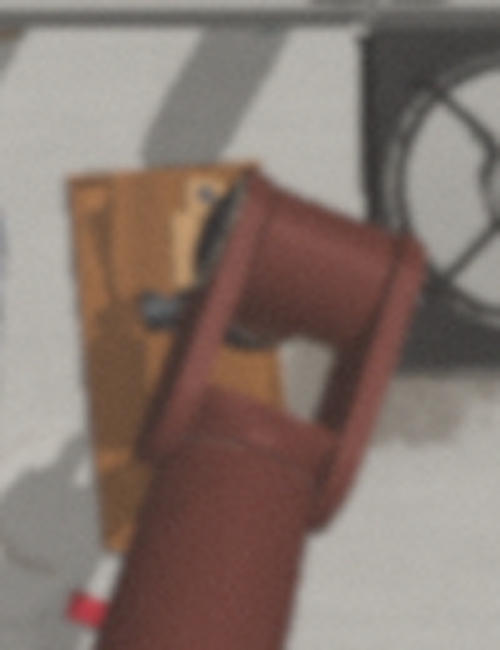

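View pics/c8.png

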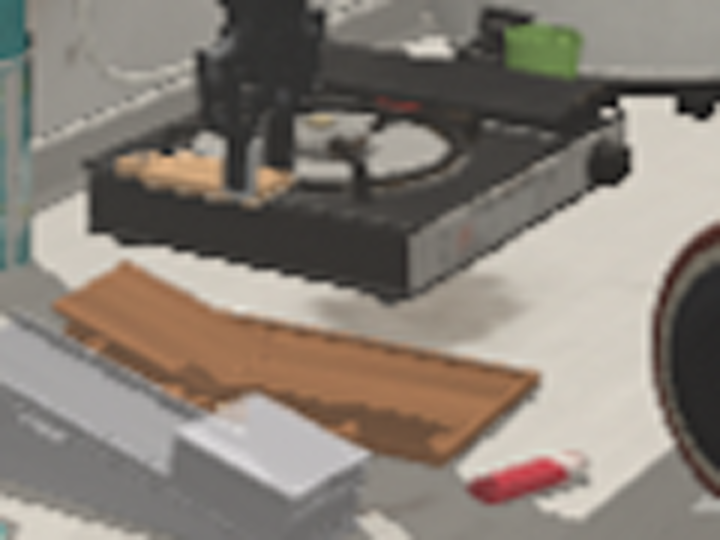

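```bash
python3 - <<'E'
from seg import *
d=load('scene3'); 
c,s=np.cos(np.radians(4.5)),np.sin(np.radians(4.5)); F=np.array([.570,-.164,.005])
for x,y,z in [(0,-.05,0),(0,.05,0),(.116,-.05,.0377),(-.165,-.078,.01),(-.165,.078,.01),(0,-.072,.01),(.116,.05,.0377)]:
    p=F+[c*x-s*y,s*x+c*y,z]; u,v=proj(d,p); print((x,y),round((u-330)*6),round((v-130)*6))
E
```

```text
(0, -0.05) 285 344
(0, 0.05) 214 393
(0.116, -0.05) 134 262
(-0.165, -0.078) 535 362
(-0.165, 0.078) 437 446
(0, -0.072) 300 320
(0.116, 0.05) 59 307
```

```bash
python3 -m handwheel '{"offset":[[0.35,0.2,0],[0.35,0.2,-0.9],[0.35,0.2,-1.6],[0.35,0.2,-2.0],[0.35,0.2,-2.2],[0.35,0.2,-2.35],[0.35,0.2,-2.5],[0.35,0.2,-2.65],[0.35,0.2,-2.75],[0.35,0.2,-2.8]],"roll":[0,0,0,0,0,0,0,0,0,0]}' - 20 && python3 - <<'E'
from seg import *
print(ctrl.get_obs()['tool_pos'],ctrl.get_obs()['opening'])
for n in('scene','top'): d=grab(n,n+'4')
d=load('scene4'); crop(d,330,130,450,220,6,'c9')
E
```

```text
t: 6.4
tool_pos: [0.5826, -0.1597, 0.0173]
tool_rot: [2.134, 2.304, 0.001]
contact_force: [0.7, 0.0, 2.4]
opening: 0.0489
[ 0.58255167 -0.15972163  0.0172636 ] 0.04892617567417069
```

View pics/c9.png

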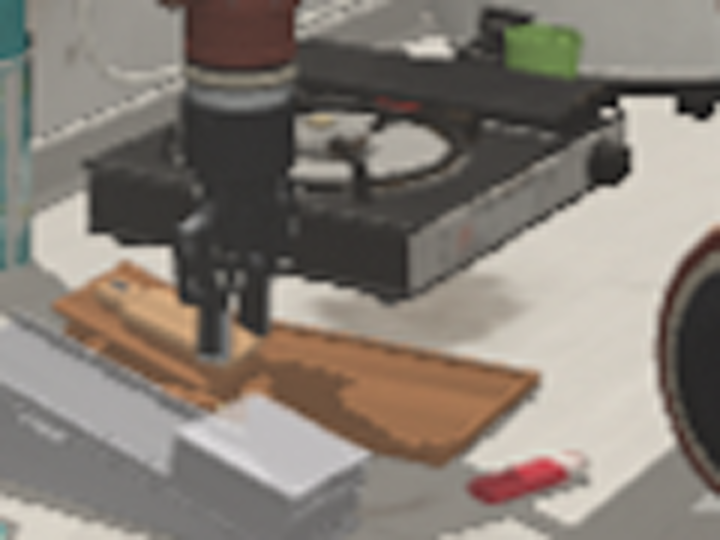

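```bash
python3 -m handwheel '{"offset":[[0,-0.04,0],[0,-0.08,0],[0,-0.08,-0.05],[0,-0.08,-0.05],[0,-0.08,-0.05],[0,-0.08,-0.05],[0,-0.08,-0.05],[0,-0.08,-0.05],[0,-0.08,-0.05],[0,-0.08,-0.05]],"roll":[0,0,0,0,0,0,0,0,0,0]}' && python3 -m handwheel '{"offset":[[0,0,0],[0,0,0],[0,0,0],[0,0,0],[0,0,0],[0,0,0.2],[0,0,0.6],[0,0,1.2],[0,0,1.8],[0,0,2.4]],"roll":[0,0,0,0,0,0,0,0,0,0]}' 66  && python3 -m handwheel '{"offset":[[-0.5,0.6,0.5],[-1,1.3,1],[-1.5,2.4,1.2],[-2,3.5,1.2],[-2.5,4.6,1.2],[-3,5.7,1.2],[-3.5,6.8,1.2],[-3.8,7.9,1.2],[-4.1,8.7,1.2],[-4.3,9,1.2]],"roll":[0,0,-0.5,-1,-1.5,-2,-2.4,-2.4,-2.4,-2.4]}'&& python3 - <<'E'
from seg import *
for n in('scene','top'): d=grab(n,n+'5')
crop(d,230,130,460,270,3.4,'c10')
d=load('scene5'); crop(d,330,130,450,220,6,'c11')
E
```

```text
t: 7.5
tool_pos: [0.5821, -0.163, 0.0151]
tool_rot: [2.134, 2.305, 0.0]
contact_force: [0.2, -1.1, 1.0]
opening: 0.049
t: 8.5
tool_pos: [0.5824, -0.163, 0.1137]
tool_rot: [2.133, 2.304, 0.001]
contact_force: [-0.3, -0.2, 0.5]
opening: 0.0657
t: 9.5
tool_pos: [0.4092, 0.1997, 0.1608]
tool_rot: [2.403, 2.023, 0.004]
contact_force: [0.1, 0.0, -0.2]
opening: 0.066
```

View pics/c10.png

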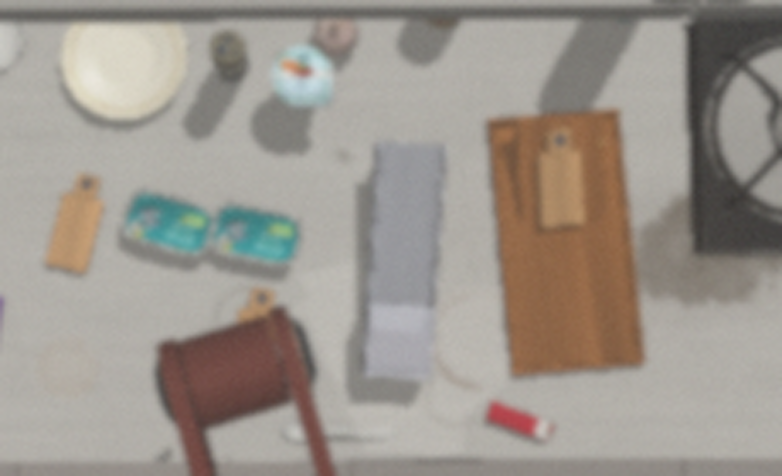

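View pics/c11.png

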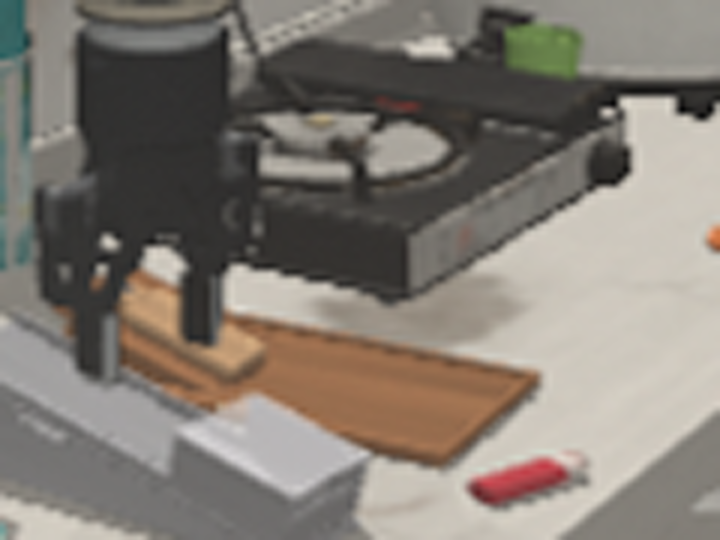

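```bash
python3 - <<'E'
from seg import *
d=load('top5'); crop(d,370,155,425,220,12,'c12')
h=masks(d); print(h[185,395],h[210,395],h[185,380],h[185,408])
E
```

```text
[ 15 104 169] [ 14 130 145] [ 12 127 135] [ 13 131 146]
```

View pics/c12.png

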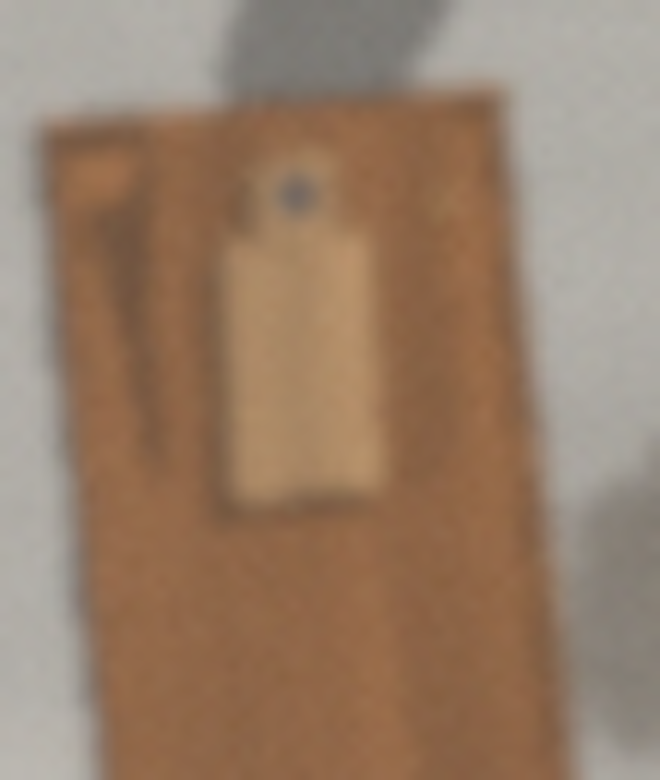

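```bash
cat >> seg.py <<'E'
C45,S45=np.cos(np.radians(4.5)),np.sin(np.radians(4.5)); F=np.array([.570,-.164,.005])
def tr(p): q=np.array(p)-F; return np.array([C45*q[0]+S45*q[1],-S45*q[0]+C45*q[1],q[2]])
def tw(x,y,z): return F+np.array([C45*x-S45*y,S45*x+C45*y,z])
def pc(d,u0,v0,k,x,y,z): return onz(d,u0+(x+.5)/k-.5,v0+(y+.5)/k-.5,z)
E
python3 - <<'E'
from seg import *
d=load('top5')
for x,y,z in [(232,503,.0145),(382,495,.0145),(225,240,.0417),(380,235,.0417),(296,195,.045)]: print(np.round(tr(pc(d,370,155,12,x,y,z))*1000,1))
for x,y,z in [(-.003,-.025,.0095),(-.003,.025,.0095),(.0806,.025,.0367),(.0806,-.025,.0367)]:
    u,v=proj(d,tw(x,y,z)); print('pred',(u+.5-370)*12,(v+.5-155)*12)
E
```

```text
[ 1.  27.1  9.5]
[ -0.5 -22.6   9.5]
[84.9 25.7 36.7]
[ 82.3 -25.   36.7]
[97.3  1.7 40. ]
pred 390.4162828021888 502.3564334900957
pred 240.08389840749874 515.023396271881
pred 228.90501329684935 253.35339594798256
pred 381.0346453077718 240.62423083435647
```

```bash
python3 -m handwheel '{"offset":[[-0.12,0.08,-0.5],[-0.24,0.16,-1.2],[-0.24,0.16,-2.0],[-0.24,0.16,-2.6],[-0.24,0.16,-2.9],[-0.24,0.16,-2.9],[-0.24,0.16,-2.9],[-0.24,0.16,-2.9],[-0.24,0.16,-2.9],[-0.24,0.16,-2.9]],"roll":[0,0,0,0,0,0,0,0,0,0]}' && python3 - <<'E'
from seg import *
for n in('scene','top'): d=grab(n,n+'6')
d=load('scene6'); crop(d,290,180,410,270,6,'c13')
E
```

```text
t: 10.6
tool_pos: [0.4011, 0.2038, 0.044]
tool_rot: [2.406, 2.019, 0.003]
contact_force: [-0.9, 0.2, -0.7]
opening: 0.0662
```

View pics/c13.png

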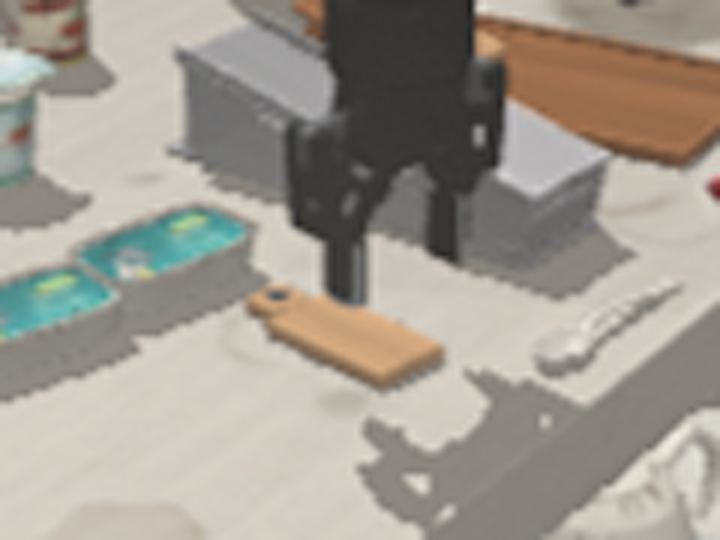

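```bash
python3 -m handwheel '{"offset":[[-0.04,0.03,-0.3],[-0.04,0.03,-0.6],[-0.04,0.03,-0.9],[-0.04,0.03,-1.05],[-0.04,0.03,-1.05],[-0.04,0.03,-1.05],[-0.04,0.03,-1.05],[-0.04,0.03,-1.05],[-0.04,0.03,-1.05],[-0.04,0.03,-1.05]],"roll":[0,0,0,0,0,0,0,0,0,0]}' && python3 -m handwheel '{"offset":[[0,0,0],[0,0,0],[0,0,0],[0,0,0],[0,0,0],[0,0,0],[0,0,0],[0,0,0],[0,0,0.3],[0,0,0.6]],"roll":[0,0,0,0,0,0,0,0,0,0]}' 40 40; python3 -c "
from h import *
grab('scene','s7')"
```

```text
t: 11.7
tool_pos: [0.399, 0.2048, 0.0013]
tool_rot: [2.406, 2.019, 0.001]
contact_force: [0.2, 0.9, -0.7]
opening: 0.0659
t: 12.7
tool_pos: [0.3977, 0.2044, 0.0248]
tool_rot: [-2.406, -2.019, 0.004]
contact_force: [-0.8, 0.2, -0.3]
opening: 0.0483
```

View pics/s7.png

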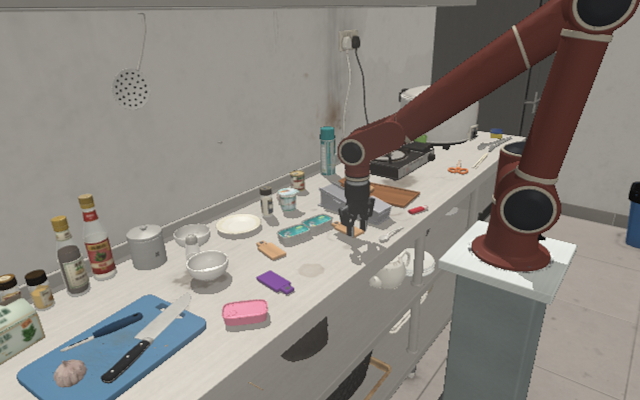

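```bash
python3 -m handwheel '{"offset":[[0,0,1.2],[0,0,2.4],[0.2,-0.8,3],[0.7,-1.9,3],[1.2,-3,3],[1.8,-4.1,3],[2.4,-5.2,3],[3,-6.3,3],[3.5,-7.4,3],[3.7,-8.5,3]],"roll":[0,0,0.3,0.6,0.9,1.2,1.5,1.8,2.1,2.4]}' && python3 -m handwheel '{"offset":[[0.2,-0.6,0],[0.2,-0.6,-0.5],[0.2,-0.6,-1],[0.2,-0.6,-1.5],[0.2,-0.6,-1.7],[0.2,-0.6,-1.7],[0.2,-0.6,-1.7],[0.2,-0.6,-1.7],[0.2,-0.6,-1.7],[0.2,-0.6,-1.7]],"roll":[0,0,0,0,0,0,0,0,0,0]}' && python3 - <<'E'
from seg import *
print(tr(ctrl.get_obs()['tool_pos']))
for n in('scene','top'): d=grab(n,n+'8')
d=load('scene8'); crop(d,330,130,450,220,6,'c14')
E
```

```text
t: 13.75
tool_pos: [0.5479, -0.1374, 0.1455]
tool_rot: [2.132, 2.306, 0.001]
contact_force: [-0.3, 0.9, 0.6]
opening: 0.0485
t: 14.75
tool_pos: [0.5553, -0.1594, 0.0779]
tool_rot: [2.133, 2.304, 0.001]
contact_force: [-0.7, -0.1, -0.9]
opening: 0.0488
[-0.01433661  0.00572465  0.07287217]
```

View pics/c14.png

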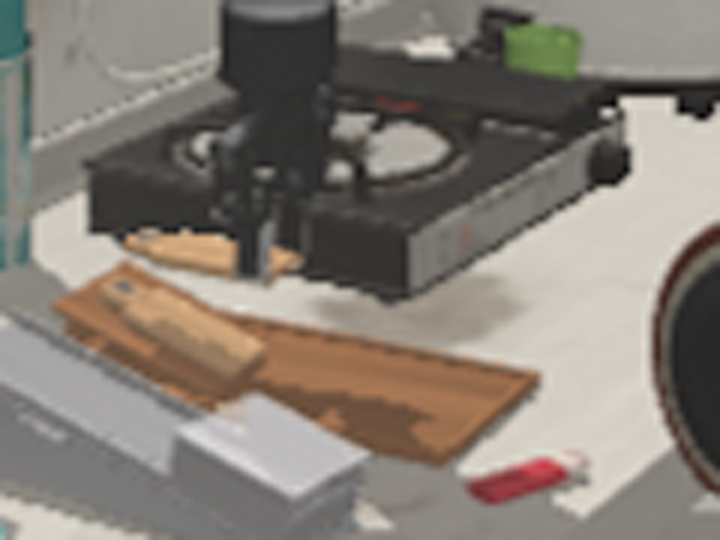

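```bash
python3 -m handwheel '{"offset":[[-0.03,-0.06,-0.3],[-0.03,-0.12,-0.6],[-0.03,-0.12,-0.8],[-0.03,-0.12,-0.95],[-0.03,-0.12,-1.1],[-0.03,-0.12,-1.25],[-0.03,-0.12,-1.4],[-0.03,-0.12,-1.52],[-0.03,-0.12,-1.62],[-0.03,-0.12,-1.65]],"roll":[0,0,0,0,0,0,0,0,0,0]}' - 20 && python3 - <<'E'
from seg import *
print(tr(ctrl.get_obs()['tool_pos']))
for n in('scene','top'): d=grab(n,n+'9')
d=load('scene9'); crop(d,330,130,450,220,6,'c15')
E
```

```text
t: 15.85
tool_pos: [0.5542, -0.1641, 0.0114]
tool_rot: [2.134, 2.305, 0.001]
contact_force: [-2.3, 1.8, 9.2]
opening: 0.0483
[-0.01575736  0.00114799  0.00635762]
```

View pics/c15.png

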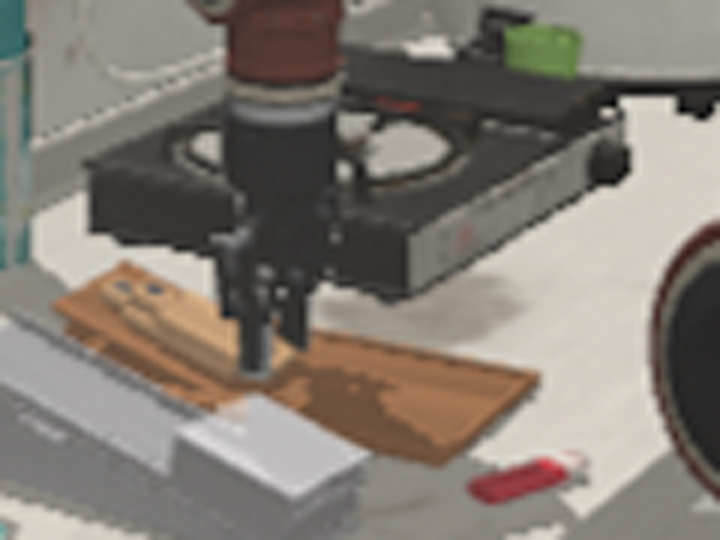

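```bash
python3 -m handwheel '{"offset":[[0,0,0],[0,0,0],[0,0,0],[0,0,0],[0,0,0],[0,0,0.3],[0,0,0.8],[0,0,1.6],[0,0,2.6],[0,0.5,3.6]],"roll":[0,0,0,0,0,0,0,0,0,0]}' 66  && python3 -m handwheel '{"offset":[[0,1.1,0],[0,2.3,0],[0,3.5,0],[0,4.7,0],[-0.1,5.9,0],[-0.2,7.1,0],[-0.3,8.3,0],[-0.4,9.5,0],[-0.5,10.7,0],[-0.5,11.9,0]],"roll":[-0.3,-0.6,-0.9,-1.2,-1.5,-1.8,-2.1,-2.4,-2.7,-3.05]}' && python3 -m handwheel '{"offset":[[0,1,0],[0,2,-0.6],[0,2.1,-1.4],[0,2.1,-2],[0,2.1,-2.4],[0,2.1,-2.4],[0,2.1,-2.4],[0,2.1,-2.4],[0,2.1,-2.4],[0,2.1,-2.4]],"roll":[0,0,0,0,0,0,0,0,0,0]}' && python3 - <<'E'
from seg import *
for n in('scene','top'): d=grab(n,n+'10')
crop(d,230,130,460,270,3.4,'c16')
crop(d,370,155,425,220,12,'c18')
d=load('scene10'); crop(d,220,180,460,270,3.3,'c17')
E
```

```text
t: 16.95
tool_pos: [0.5534, -0.1452, 0.1572]
tool_rot: [2.136, 2.302, -0.0]
contact_force: [1.1, 0.8, -0.1]
opening: 0.066
t: 17.95
tool_pos: [0.533, 0.3341, 0.1562]
tool_rot: [2.474, 1.935, 0.002]
contact_force: [1.4, 0.1, -0.3]
opening: 0.0656
t: 18.95
tool_pos: [0.5344, 0.4162, 0.0605]
tool_rot: [2.474, 1.936, 0.003]
contact_force: [0.1, 0.4, 0.8]
opening: 0.0658
```

View pics/c16.png

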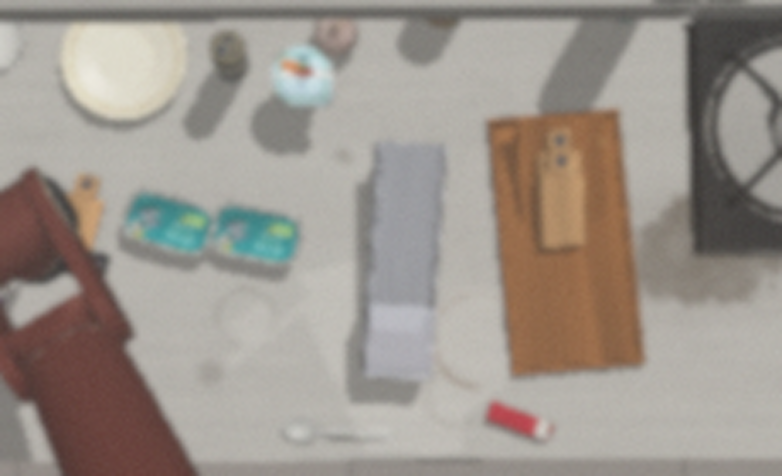

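View pics/c17.png

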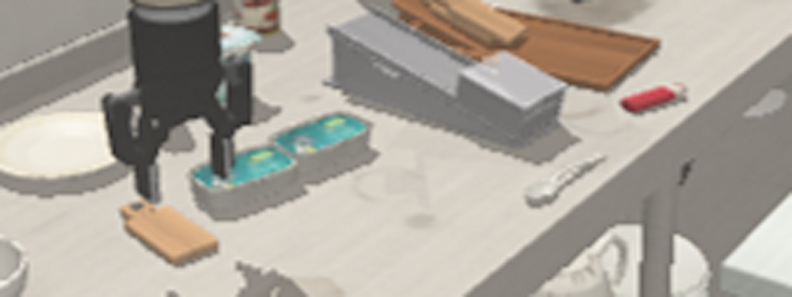

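View pics/c18.png

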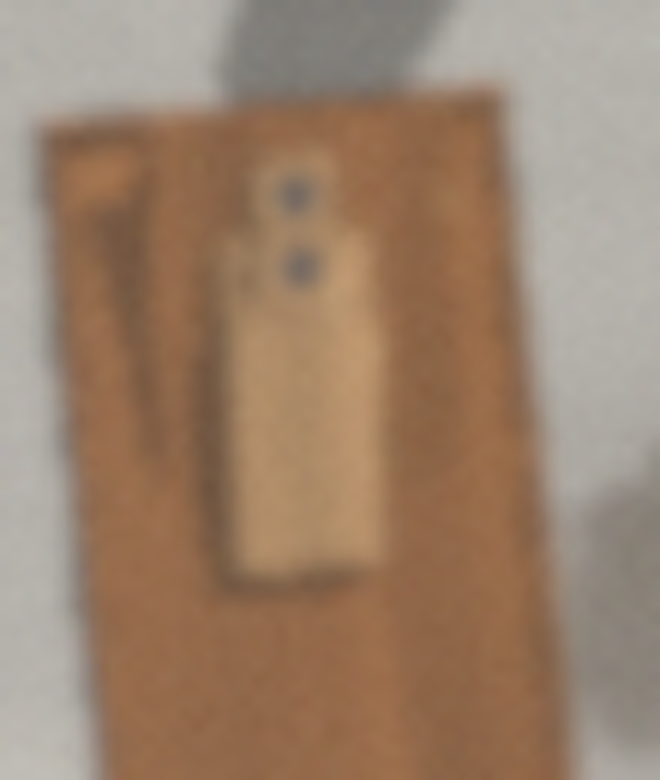

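```bash
python3 -m handwheel '{"offset":[[0,0,-0.4],[0,0,-0.8],[0,0,-1.1],[0,0,-1.3],[0,0,-1.45],[0,0,-1.45],[0,0,-1.45],[0,0,-1.45],[0,0,-1.45],[0,0,-1.45]],"roll":[0,0,0,0,0,0,0,0,0,0]}' 63 && python3 -m handwheel '{"offset":[[0,0,0],[0,0,0],[0,0,0],[0,0,0],[0,0,0],[0,0,0],[0,0,0],[0,0,0],[0,0,0.5],[0,0,1.5]],"roll":[0,0,0,0,0,0,0,0,0,0]}' 40 40 && python3 -m handwheel '{"offset":[[0,0,1],[0,0,1.6],[0,-0.8,1.6],[0,-2,1.6],[0,-3.2,1.6],[0.1,-4.4,1.6],[0.1,-5.6,1.6],[0.1,-6.8,1.6],[0.1,-8,1.6],[0.1,-9.2,1.6]],"roll":[0,0,0.3,0.7,1.1,1.5,1.9,2.3,2.7,3.05]}'
```

```text
t: 20.05
tool_pos: [0.5339, 0.4161, 0.0016]
tool_rot: [2.474, 1.936, 0.002]
contact_force: [-0.4, 0.8, 0.3]
opening: 0.0629
t: 21.05
tool_pos: [0.5298, 0.4136, 0.0556]
tool_rot: [-2.473, -1.936, 0.018]
contact_force: [-0.5, -0.4, -0.6]
opening: 0.0482
t: 22.05
tool_pos: [0.5363, 0.0461, 0.1238]
tool_rot: [-2.131, -2.306, 0.002]
contact_force: [0.1, -0.8, -1.4]
opening: 0.0483
```

```bash
python3 -m handwheel '{"offset":[[0,-1.1,0],[0,-2.3,0],[-0.1,-3.5,0],[-0.2,-4.7,0],[-0.2,-5.3,-0.3],[-0.2,-5.3,-0.8],[-0.2,-5.3,-1.2],[-0.2,-5.3,-1.2],[-0.2,-5.3,-1.2],[-0.2,-5.3,-1.2]],"roll":[0,0,0,0,0,0,0,0,0,0]}' && python3 - <<'E'
from seg import *
print(tr(ctrl.get_obs()['tool_pos']))
for n in('scene','top'): d=grab(n,n+'11')
d=load('scene11'); crop(d,330,130,450,220,6,'c19')
E
```

```text
t: 23.05
tool_pos: [0.5302, -0.1636, 0.0777]
tool_rot: [2.132, 2.306, 0.001]
contact_force: [-0.8, 1.4, -1.4]
opening: 0.0486
[-0.03968644  0.0035022   0.07274083]
```

View pics/c19.png

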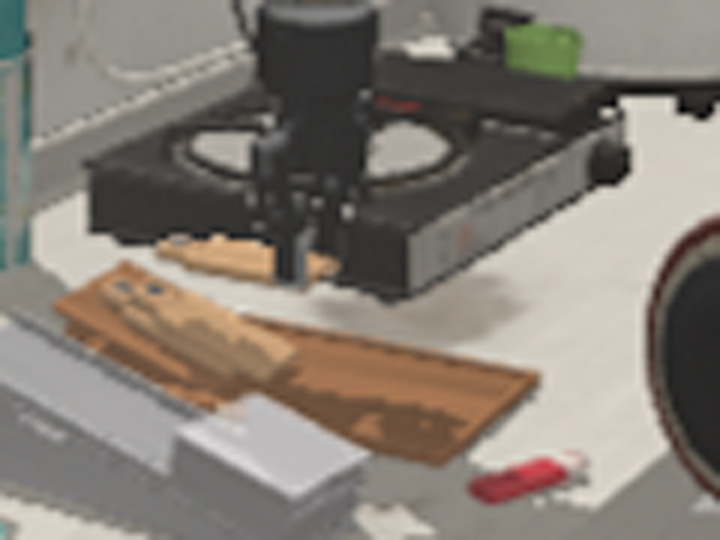

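```bash
python3 -m handwheel '{"offset":[[-0.07,-0.06,-0.3],[-0.07,-0.07,-0.6],[-0.07,-0.07,-0.8],[-0.07,-0.07,-0.95],[-0.07,-0.07,-1.1],[-0.07,-0.07,-1.25],[-0.07,-0.07,-1.4],[-0.07,-0.07,-1.5],[-0.07,-0.07,-1.6],[-0.07,-0.07,-1.63]],"roll":[0,0,0,0,0,0,0,0,0,0]}' - 20 && python3 -m handwheel '{"offset":[[0,0,0],[0,0,0],[0,0,0],[0,0,0],[0,0,0],[0,0,0.3],[0,0,0.8],[0,0,1.6],[0,0,2.6],[0,0.5,3.6]],"roll":[0,0,0,0,0,0,0,0,0,0]}' 66 && python3 -m handwheel '{"offset":[[0,1.2,0],[0,2.4,0],[0,3.6,0],[0,4.8,0],[0,6,0],[0,7.2,0],[0,8.4,0],[0.3,8.8,0],[0.7,8.8,0],[0.7,8.8,0]],"roll":[1.4,2.8,4.2,5.6,7,8.4,9.8,10.5,11.2,11.9]}' 85 && python3 - <<'E'
from seg import *
for n in('scene','top'): d=grab(n,n+'12')
crop(d,230,130,460,270,3.4,'c20')
crop(d,370,155,425,220,12,'c21')
d=load('scene12'); crop(d,260,130,460,270,4,'c22')
E
```

```text
t: 24.15
tool_pos: [0.5272, -0.1671, 0.0122]
tool_rot: [2.134, 2.305, -0.0]
contact_force: [-1.4, 1.5, 6.5]
opening: 0.0484
t: 25.15
tool_pos: [0.5266, -0.148, 0.1581]
tool_rot: [2.137, 2.302, -0.001]
contact_force: [0.2, 0.5, 0.1]
opening: 0.066
t: 26.15
tool_pos: [0.556, 0.2062, 0.157]
tool_rot: [0.381, 3.116, 0.001]
contact_force: [-0.2, 0.6, -0.4]
opening: 0.0849
```

View pics/c20.png

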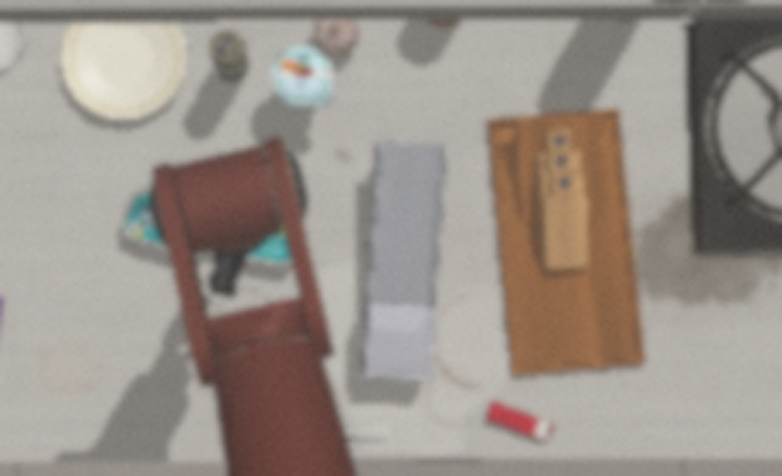

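View pics/c22.png

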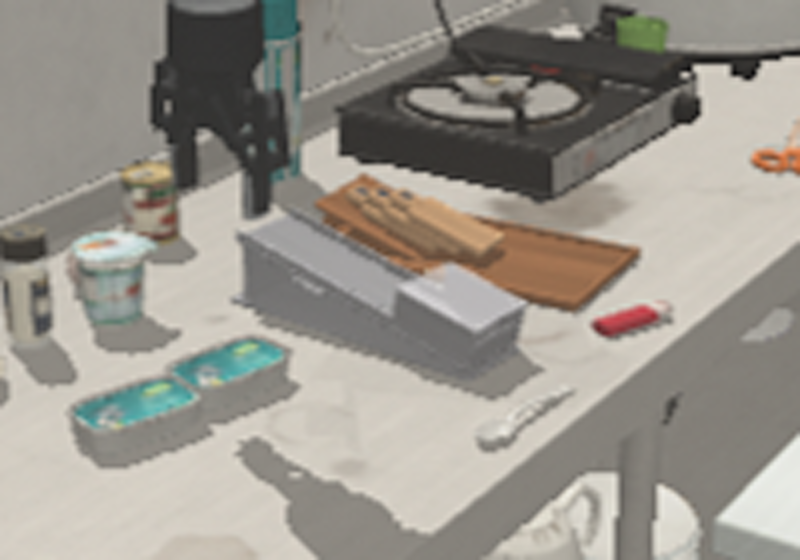

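View pics/c21.png

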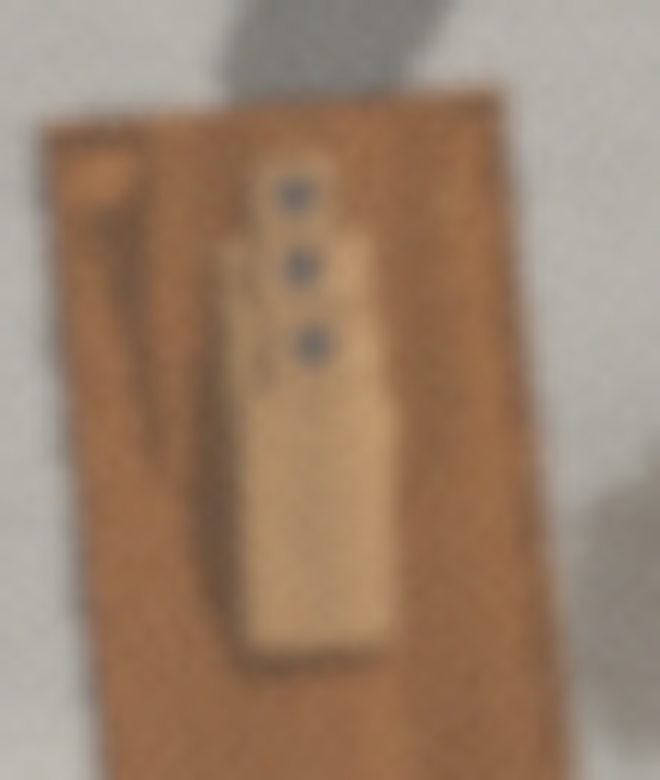

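```bash
python3 - <<'E'
from seg import *
for t in('scene1','scene12'):
    d=load(t)
    for b in [(274,215,309,250),(303,208,338,236)]:
        P,c,s,a,m=fit(d,*b,lambda H,S,V:(H>75)&(H<105)&(S>50),0.026)
        print(t,np.round(c,4),np.round(s,1),round(a,1),np.round(m,4))
d=load('top12')
print([ (s[:4],np.round(c,1)) for i,s,c,_ in blobs((lambda h:(h[...,0]>78)&(h[...,0]<100)&(h[...,1]>80))(masks(d)))])
E
```

```text
scene1 [0.5722 0.2999] [94.2 52.2] 73.7 [0.5723 0.2948]
scene1 [0.5578 0.1986] [95.8 53.1] 78.1 [0.5585 0.1936]
scene12 [0.5722 0.3   ] [94.3 52.2] 73.7 [0.5723 0.2949]
scene12 [0.5578 0.1985] [95.8 52.9] 77.6 [0.5585 0.1936]
[(array([601,  76,  39,  37], dtype=int32), array([623. ,  92.8])), (array([582, 101,  25,  12], dtype=int32), array([595.2, 105.6])), (array([305, 200,  10,   6], dtype=int32), array([310. , 202.8]))]
```

```bash
python3 -m handwheel '{"offset":[[0.08,-0.22,-0.3],[0.08,-0.22,-1.2],[0.08,-0.22,-2.1],[0.08,-0.22,-2.4],[0.08,-0.22,-2.5],[0.08,-0.22,-2.5],[0.08,-0.22,-2.5],[0.08,-0.22,-2.5],[0.08,-0.22,-2.5],[0.08,-0.22,-2.5]],"roll":[0.2,0.3,0.3,0.3,0.3,0.3,0.3,0.3,0.3,0.3]}' && python3 - <<'E'
from seg import *
for n in('scene',): d=grab(n,n+'13')
crop(d,260,160,380,260,6,'c23')
E
```

```text
t: 27.25
tool_pos: [0.5584, 0.1965, 0.0566]
tool_rot: [0.339, 3.122, 0.001]
contact_force: [-0.0, -0.6, 0.2]
opening: 0.0853
```

View pics/c23.png

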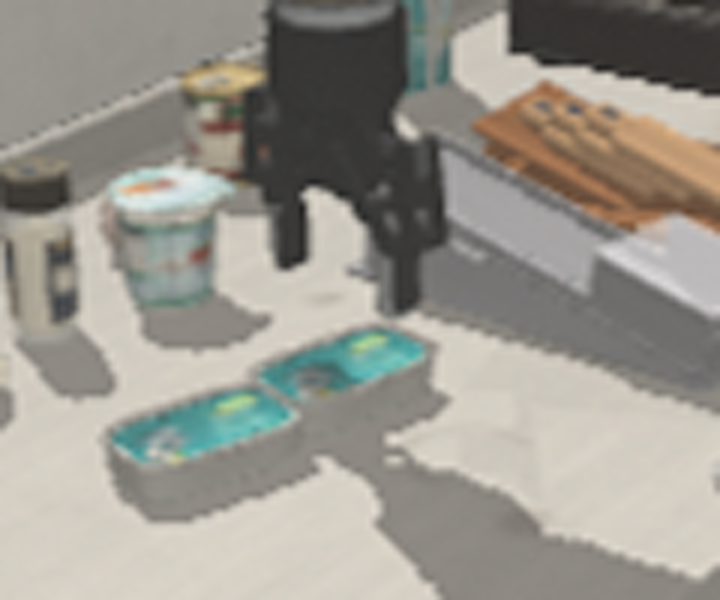

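```bash
python3 -m handwheel '{"offset":[[0,0,-0.4],[0,0,-0.8],[0,0,-1.1],[0,0,-1.16],[0,0,-1.16],[0,0,-1.16],[0,0,-1.16],[0,0,-1.16],[0,0,-1.16],[0,0,-1.16]],"roll":[0,0,0,0,0,0,0,0,0,0]}' && python3 -m handwheel '{"offset":[[0,0,0],[0,0,0],[0,0,0],[0,0,0],[0,0,0],[0,0,0],[0,0,0],[0,0,0],[0,0,0.3],[0,0,0.8]],"roll":[0,0,0,0,0,0,0,0,0,0]}' 45 50; python3 - <<'E'
from seg import *
for n in('scene',): d=grab(n,n+'14')
crop(d,260,160,380,260,6,'c24')
E
```

```text
t: 28.3
tool_pos: [0.5581, 0.1964, 0.0097]
tool_rot: [0.339, 3.123, 0.0]
contact_force: [-0.5, 0.1, -0.3]
opening: 0.0846
t: 29.3
tool_pos: [0.5554, 0.1959, 0.0393]
tool_rot: [-0.339, -3.117, 0.003]
contact_force: [-0.4, 0.5, -2.7]
opening: 0.0582
```

View pics/c24.png

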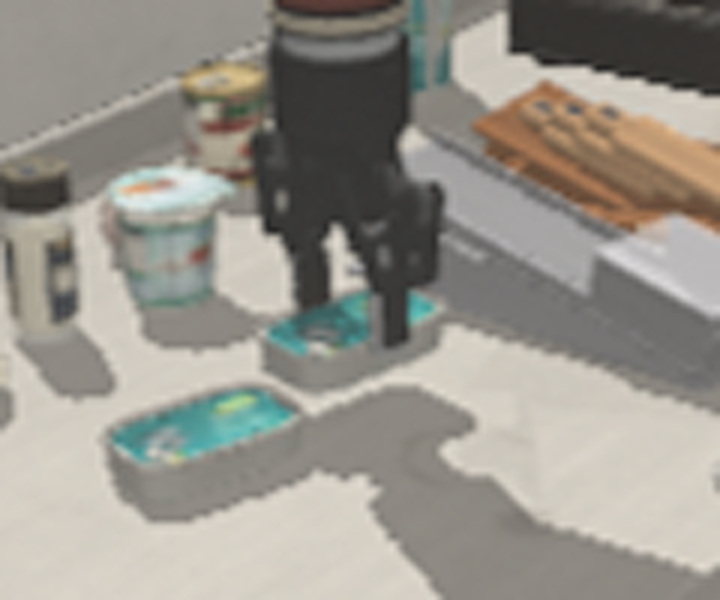

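```bash
python3 -m handwheel '{"offset":[[0,0,0.8],[0,0,1.6],[0,-0.4,2],[0,-0.9,2],[0,-1.4,2],[0,-1.9,2],[-0.1,-2.4,2],[-0.1,-2.9,2],[-0.2,-3.4,2],[-0.2,-3.9,2]],"roll":[0,-1.4,-2.8,-4.2,-5.6,-7,-8.4,-9.8,-11.2,-12.6]}' && python3 -m handwheel '{"offset":[[0,-0.3,0],[0,-0.3,0],[0,-0.3,0],[0,-0.3,0],[0,-0.3,0],[0,-0.3,0],[0,-0.3,0],[0,-0.3,0],[0,-0.3,0],[0,-0.3,0]],"roll":[-0.5,-0.9,-0.9,-0.9,-0.9,-0.9,-0.9,-0.9,-0.9,-0.9]}'; python3 - <<'E'
from seg import *
for n in('scene','top'): d=grab(n,n+'15')
crop(d,300,150,400,260,6,'c26')
d=load('scene15');crop(d,290,130,430,240,5,'c25')
E
```

```text
t: 30.35
tool_pos: [0.5489, 0.0397, 0.1205]
tool_rot: [-2.188, -2.253, 0.001]
contact_force: [-0.1, -0.3, -0.9]
opening: 0.0584
t: 31.35
tool_pos: [0.55, 0.0284, 0.1214]
tool_rot: [2.286, 2.155, 0.0]
contact_force: [0.2, 0.4, -2.0]
opening: 0.0583
```

View pics/c25.png

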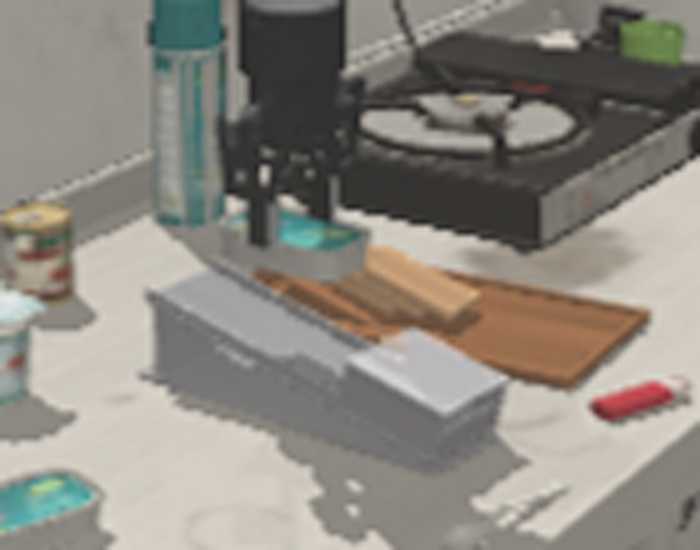

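View pics/c26.png

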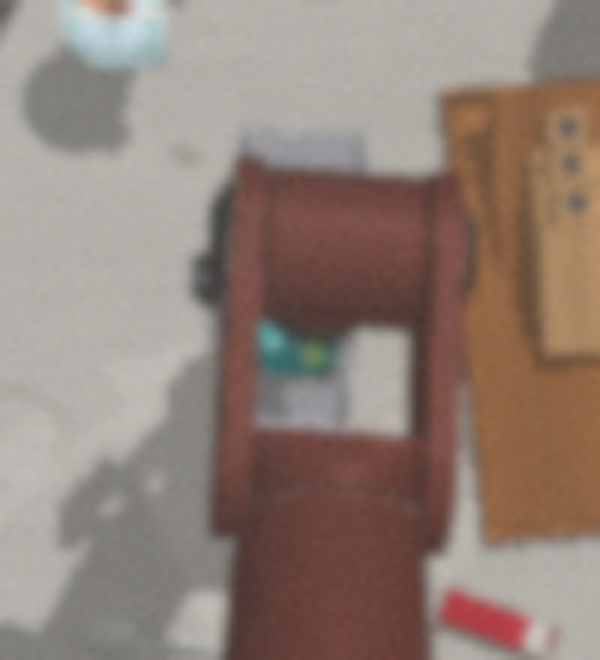

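```bash
python3 - <<'E'
from seg import *
d=load('scene15'); a=np.radians(-3.45); c,s=np.cos(a),np.sin(a); St=np.array([.406,.035,.012])
def cw(x,y,z): return St+np.array([c*x-s*y,s*x+c*y,z])
def sf(sl,y,h): t=np.radians(12); return cw(sl*np.cos(t)-h*np.sin(t),y,sl*np.sin(t)+h*np.cos(t))
for nm,p in [('hoodUL',sf(.08,.037,.038)),('hoodUR',sf(.08,-.037,.038)),('hoodLL',sf(0,.037,.038)),('hoodLR',sf(0,-.037,.038)),('topL',sf(.26,.037,.008)),('topR',sf(.26,-.037,.008))]:
    u,v=proj(d,p); print(nm,np.round([(u-290+.5)*5,(v-130+.5)*5]))
E
```

```text
hoodUL [347. 360.]
hoodUR [411. 327.]
hoodLL [443. 413.]
hoodLR [505. 377.]
topL [145. 289.]
topR [211. 261.]
```

```bash
python3 -m handwheel '{"offset":[[0,-0.05,-0.5],[0,-0.05,-1],[0,-0.05,-1.2],[0,-0.05,-1.3],[0,-0.05,-1.4],[0,-0.05,-1.5],[0,-0.05,-1.57],[0,-0.05,-1.63],[0,-0.05,-1.67],[0,-0.05,-1.67]],"roll":[0,0,0,0,0,0,0,0,0,0]}' - 25; python3 - <<'E'
from seg import *
for n in('scene','top'): d=grab(n,n+'16')
d=load('scene16');crop(d,290,130,430,240,5,'c27')
E
```

```text
t: 32.45
tool_pos: [0.5489, 0.0265, 0.0565]
tool_rot: [-2.284, -2.153, 0.004]
contact_force: [-12.0, 0.4, 12.0]
opening: 0.0581
```

View pics/c27.png

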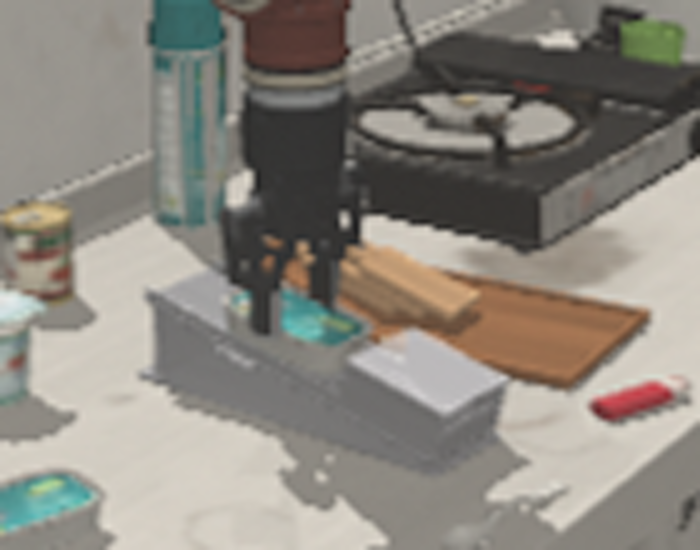

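```bash
python3 -m handwheel '{"offset":[[0,0,0],[0,0,0],[0,0,0],[0,0,0],[0,0,0.1],[0,0,0.3],[0,0,0.8],[0,0,1.4],[0,0,2],[0,0,2.4]],"roll":[0,0,0,0,0,0,0,0,0,0]}' 76; python3 -m handwheel '{"offset":[[0.5,0,0],[1,0,0],[1.5,0,0],[2,-0.1,0],[2.5,-0.1,0],[2.5,-0.1,0],[2.5,-0.1,0],[2.5,-0.1,0],[2.5,-0.1,0],[2.5,-0.1,0]],"roll":[0,0,0,0,0,0,0,0,0,0]}' 0; python3 - <<'E'
from seg import *
for n in('scene','top'): d=grab(n,n+'17')
crop(d,320,150,390,250,7,'c29')
d=load('scene17');crop(d,290,130,430,240,5,'c28')
E
```

```text
t: 33.55
tool_pos: [0.551, 0.0263, 0.1534]
tool_rot: [2.284, 2.153, 0.003]
contact_force: [0.4, 0.2, -0.3]
opening: 0.076
t: 34.55
tool_pos: [0.6494, 0.0224, 0.1507]
tool_rot: [-2.286, -2.155, 0.0]
contact_force: [-0.1, 0.0, 0.9]
opening: -0.0
```

View pics/c28.png

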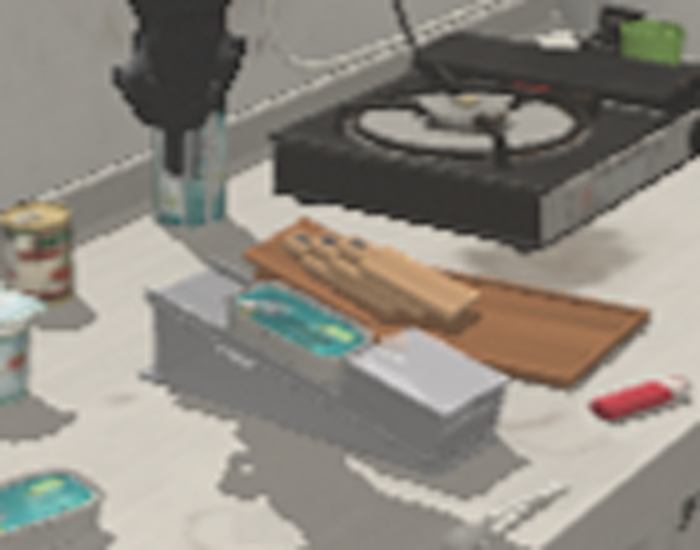

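View pics/c29.png

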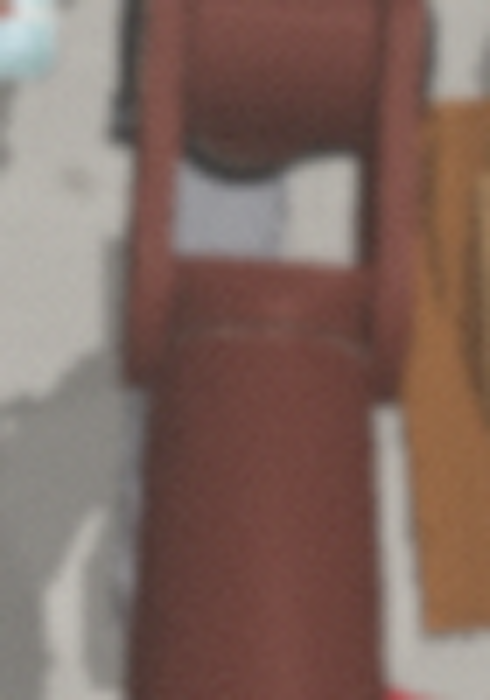

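```bash
python3 -m handwheel '{"offset":[[-0.445,-0.03,-0.3],[-0.445,-0.03,-0.8],[-0.445,-0.03,-1.3],[-0.445,-0.03,-1.6],[-0.445,-0.03,-1.85],[-0.445,-0.03,-2.0],[-0.445,-0.03,-2.09],[-0.445,-0.03,-2.09],[-0.445,-0.03,-2.09],[-0.445,-0.03,-2.09]],"roll":[0,0,0,0,0,0,0,0,0,0]}'; python3 - <<'E'
from seg import *
for n in('scene',): d=grab(n,n+'18')
d=load('scene18');crop(d,290,130,430,240,5,'c30')
E
```

```text
t: 35.65
tool_pos: [0.6327, 0.0211, 0.0678]
tool_rot: [2.285, 2.154, 0.001]
contact_force: [-0.8, 0.3, -0.1]
opening: -0.0001
```

View pics/c30.png

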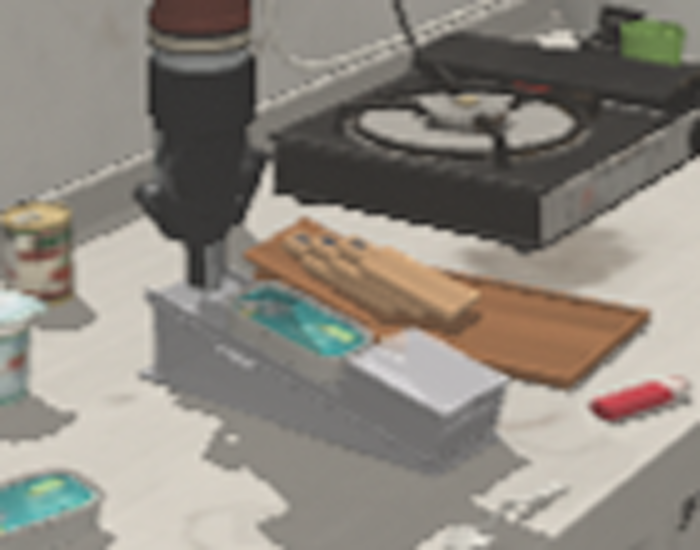

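```bash
python3 -m handwheel '{"offset":[[-0.2,0.01,-0.04],[-0.4,0.02,-0.085],[-0.6,0.035,-0.13],[-0.8,0.05,-0.17],[-1,0.06,-0.21],[-1.2,0.07,-0.255],[-1.4,0.085,-0.3],[-1.6,0.1,-0.34],[-1.8,0.11,-0.38],[-2.0,0.12,-0.425]],"roll":[0,0,0,0,0,0,0,0,0,0]}'; python3 - <<'E'
from seg import *
for n in('scene',): d=grab(n,n+'19')
d=load('scene19');crop(d,290,130,430,240,5,'c31')
E
```

```text
t: 36.7
tool_pos: [0.5515, 0.026, 0.0498]
tool_rot: [2.286, 2.155, 0.0]
contact_force: [0.1, 0.5, 0.9]
opening: -0.0001
```

View pics/c31.png

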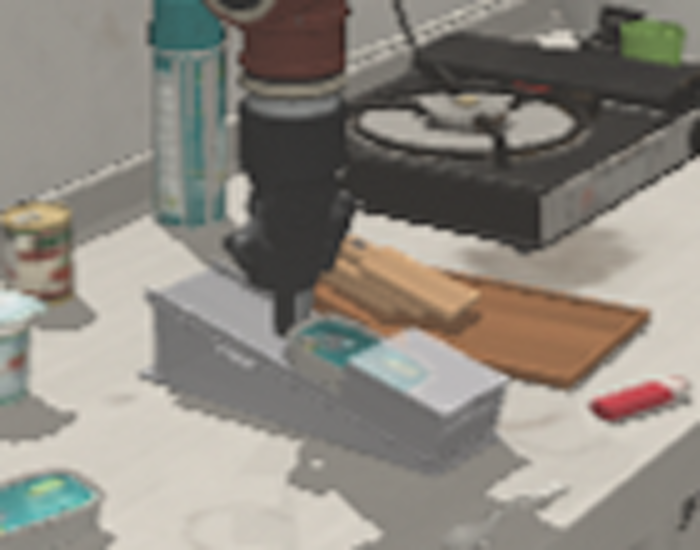

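```bash
python3 -m handwheel '{"offset":[[-0.15,0.01,-0.03],[-0.3,0.02,-0.06],[-0.45,0.03,-0.095],[-0.55,0.035,-0.12],[-0.65,0.04,-0.14],[-0.7,0.045,-0.15],[-0.75,0.045,-0.16],[-0.8,0.05,-0.17],[-0.83,0.05,-0.175],[-0.83,0.05,-0.175]],"roll":[0,0,0,0,0,0,0,0,0,0]}'; python3 -m handwheel '{"offset":[[-0.03,0,-0.005],[-0.05,0,-0.01],[-0.08,0.005,-0.015],[-0.1,0.005,-0.02],[-0.12,0.005,-0.025],[-0.14,0.01,-0.03],[-0.14,0.01,-0.03],[-0.14,0.01,-0.03],[-0.14,0.01,-0.03],[-0.14,0.01,-0.03]],"roll":[0,0,0,0,0,0,0,0,0,0]}'; python3 - <<'E'
from seg import *
for n in('scene',): d=grab(n,n+'20')
d=load('scene20');crop(d,290,130,430,240,5,'c32')
E
```

```text
t: 37.75
tool_pos: [0.5187, 0.028, 0.0429]
tool_rot: [-2.286, -2.154, 0.0]
contact_force: [-0.1, 1.3, 0.9]
opening: 0.0002
t: 38.75
tool_pos: [0.5133, 0.0283, 0.0417]
tool_rot: [-2.286, -2.155, 0.0]
contact_force: [0.8, -0.3, 0.3]
opening: -0.0002
```

View pics/c32.png

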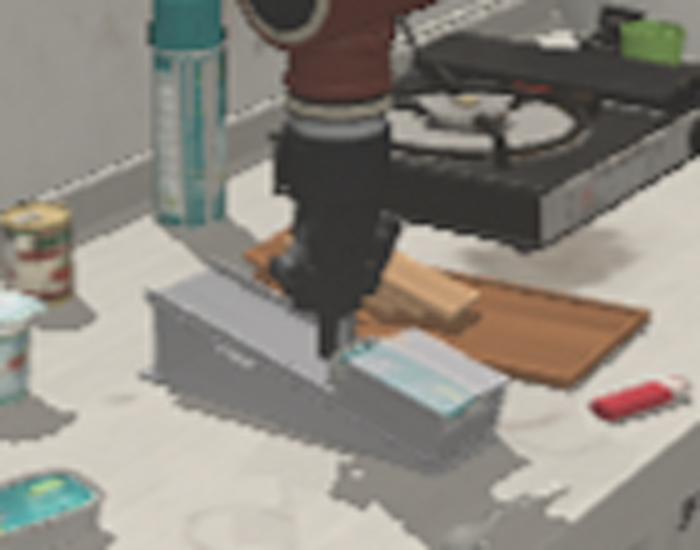

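```bash
python3 -m handwheel '{"offset":[[-0.02,0,0],[-0.04,0,-0.01],[-0.06,0,-0.01],[-0.08,0.005,-0.015],[-0.1,0.005,-0.02],[-0.12,0.005,-0.025],[-0.14,0.01,-0.03],[-0.16,0.01,-0.035],[-0.16,0.01,-0.035],[-0.16,0.01,-0.035]],"roll":[0,0,0,0,0,0,0,0,0,0]}'; python3 - <<'E'
from seg import *
for n in('scene',): d=grab(n,n+'21')
d=load('scene21');crop(d,340,180,410,230,10,'c33')
E
```

```text
t: 39.8
tool_pos: [0.5119, 0.028, 0.0434]
tool_rot: [2.28, 2.148, 0.012]
contact_force: [10.6, -2.7, 0.8]
opening: 0.0003
```

View pics/c33.png

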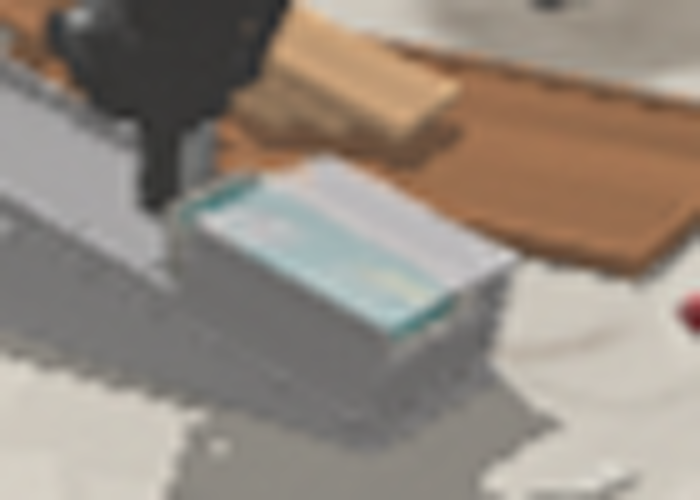

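```bash
cat >> seg.py <<'E'
St=np.array([.406,.035,.012]); _a=np.radians(-3.45)
def cw(x,y,z): return St+np.array([np.cos(_a)*x-np.sin(_a)*y,np.sin(_a)*x+np.cos(_a)*y,z])
def sf(sl,y,h):
    t=np.radians(12); return cw(sl*np.cos(t)-h*np.sin(t),y,sl*np.sin(t)+h*np.cos(t))
def ct(p): q=np.array(p)-St; return np.array([np.cos(_a)*q[0]+np.sin(_a)*q[1],-np.sin(_a)*q[0]+np.cos(_a)*q[1],q[2]])
E
python3 - <<'E'
from seg import *
d=load('scene21')
for nm,p in [('tinUL',sf(.105,.0315,.026)),('tinUR',sf(.105,-.0315,.026)),('tinLL',sf(0,.0315,.026)),('tinLR',sf(0,-.0315,.026)),('tinUmidL',sf(.105,.015,.026)),('hoodUL',sf(.08,.037,.038)),('hoodLL',sf(0,.037,.038)),('hoodLR',sf(0,-.037,.038))]:
    u,v=proj(d,p); print(nm,np.round([(u-340+.5)*10,(v-180+.5)*10]))
E
```

```text
tinUL [141. 214.]
tinUR [250. 159.]
tinLL [388. 350.]
tinLR [494. 288.]
tinUmidL [170. 199.]
hoodUL [195. 221.]
hoodLL [386. 325.]
hoodLR [510. 254.]
```

```bash
python3 -m handwheel '{"offset":[[0.2,0,0.05],[0.5,0,0.2],[0.8,0,0.8],[1,0,1.6],[1,0,2.4],[1,1,2.8],[1,2,2.8],[1,3,2.8],[1,3.5,2.8],[1,4.0,2.8]],"roll":[0,0,0,0,0,0,0,0,0,0]}'; python3 - <<'E'
from seg import *
for n in('scene','top'): d=grab(n,n+'22')
crop(d,310,150,390,250,7,'c35')
d=load('scene22');crop(d,340,180,410,230,10,'c34')
E
```

```text
t: 40.85
tool_pos: [0.5457, 0.1901, 0.1515]
tool_rot: [-2.284, -2.155, 0.004]
contact_force: [0.5, 0.6, 0.3]
opening: -0.0001
```

View pics/c34.png

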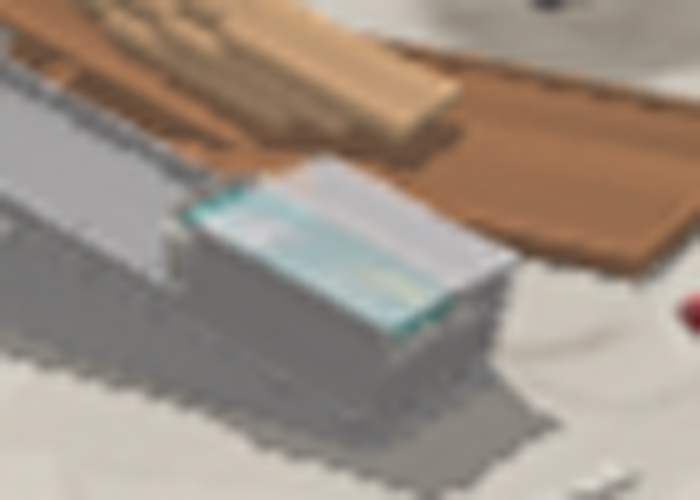

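View pics/c35.png

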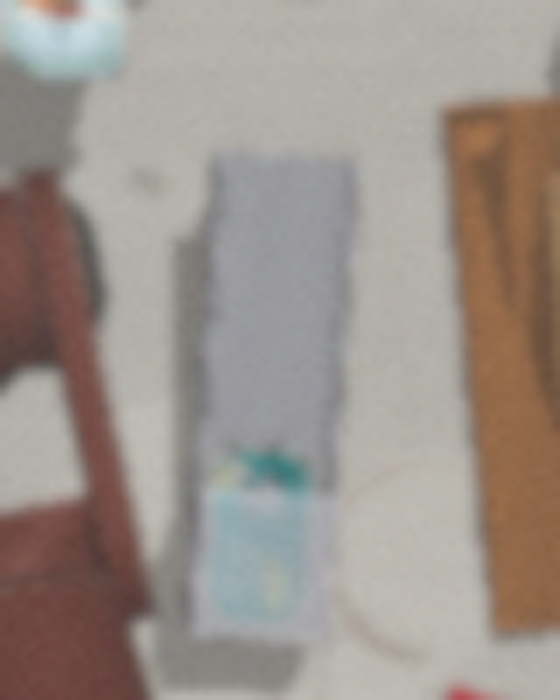

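```bash
python3 - <<'E'
from seg import *
d=load('top22')
print(proj(d,sf(.105,0,.026)), [ct(pc(d,310,150,7,265,y,.059))[:2].round(4) for y in (440,447,455)])
u,v=proj(d,sf(.105,0,.026)); print((u-310+.5)*7,(v-150+.5)*7)
u,v=proj(d,sf(0,0,.026)); print((u-310+.5)*7,(v-150+.5)*7)
h=masks(d); 
for v in range(208,222): print(v,[tuple(d['img'][v,u]) for u in (343,347,351)])
E
```

```text
(np.float64(348.1386655128923), np.float64(212.618785239007)) [array([0.0979, 0.0027]), array([0.0941, 0.0026]), array([0.0897, 0.0024])]
270.4706585902462 441.83149667304895
258.74949762371756 629.5069061999417
208 [(np.uint8(153), np.uint8(153), np.uint8(159)), (np.uint8(155), np.uint8(156), np.uint8(159)), (np.uint8(153), np.uint8(154), np.uint8(158))]
209 [(np.uint8(152), np.uint8(153), np.uint8(158)), (np.uint8(153), np.uint8(156), np.uint8(158)), (np.uint8(151), np.uint8(151), np.uint8(154))]
210 [(np.uint8(151), np.uint8(152), np.uint8(157)), (np.uint8(154), np.uint8(155), np.uint8(158)), (np.uint8(152), np.uint8(151), np.uint8(156))]
211 [(np.uint8(151), np.uint8(151), np.uint8(154)), (np.uint8(152), np.uint8(152), np.uint8(156)), (np.uint8(151), np.uint8(149), np.uint8(155))]
212 [(np.uint8(145), np.uint8(147), np.uint8(150)), (np.uint8(147), np.uint8(149), np.uint8(152)), (np.uint8(150), np.uint8(151), np.uint8(153))]
213 [(np.uint8(141), np.uint8(141), np.uint8(142)), (np.uint8(141), np.uint8(145), np.uint8(146)), (np.uint8(149), np.uint8(151), np.uint8(153))]
214 [(np.uin
[... 448 characters left out ...]
int8(167), np.uint8(158)), (np.uint8(92), np.uint8(132), np.uint8(135)), (np.uint8(66), np.uint8(123), np.uint8(124))]
218 [(np.uint8(165), np.uint8(170), np.uint8(161)), (np.uint8(115), np.uint8(140), np.uint8(144)), (np.uint8(76), np.uint8(127), np.uint8(129))]
219 [(np.uint8(161), np.uint8(172), np.uint8(167)), (np.uint8(140), np.uint8(151), np.uint8(156)), (np.uint8(98), np.uint8(139), np.uint8(141))]
220 [(np.uint8(161), np.uint8(178), np.uint8(179)), (np.uint8(163), np.uint8(169), np.uint8(173)), (np.uint8(125), np.uint8(157), np.uint8(161))]
221 [(np.uint8(158), np.uint8(180), np.uint8(185)), (np.uint8(170), np.uint8(176), np.uint8(182)), (np.uint8(143), np.uint8(167), np.uint8(173))]
```

```bash
python3 -m handwheel '{"offset":[[0.2,0.5,0],[0.3,1,0],[0.4,1.5,0],[0.5,2.0,0],[0.5,2.3,0],[0.5,2.6,0],[0.5,2.6,0],[0.5,2.6,0],[0.5,2.6,0],[0.5,2.6,0]],"roll":[1.3,2.6,3.9,5.2,6.5,7.8,9.1,10.4,11.7,12.8]}' 85; python3 - <<'E'
from seg import *
for n in('scene','top'): d=grab(n,n+'23')
d=load('scene23'); crop(d,250,180,350,270,7,'c36')
P,c,s,a,m=fit(d,274,210,312,250,lambda H,S,V:(H>75)&(H<105)&(S>50),0.026); print(np.round(c,4),np.round(s,1),round(a,1))
E
```

```text
t: 41.95
tool_pos: [0.5665, 0.2916, 0.1516]
tool_rot: [-0.446, -3.108, 0.003]
contact_force: [0.5, -0.5, 0.6]
opening: 0.0851
[0.5722 0.2998] [94.5 52.2] 73.7
```

View pics/c36.png

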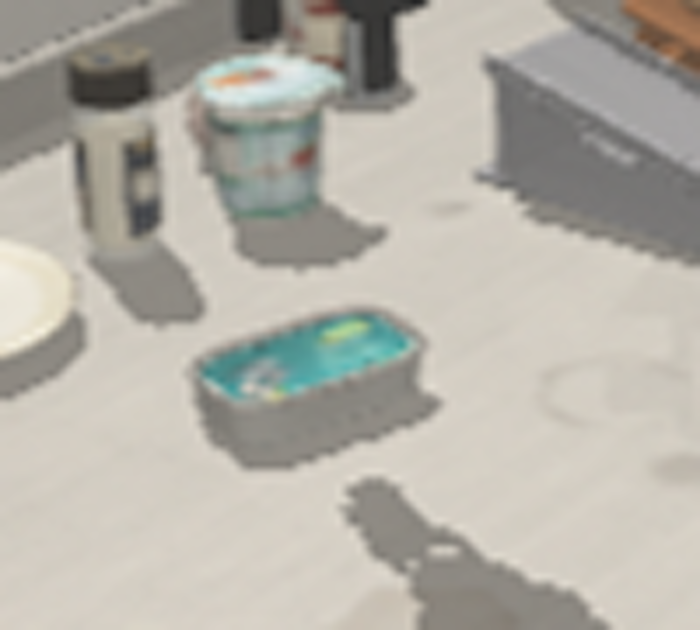

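```bash
python3 -m handwheel '{"offset":[[0.18,0.15,-0.5],[0.18,0.15,-1.4],[0.18,0.15,-2.2],[0.18,0.15,-2.8],[0.18,0.15,-3.2],[0.18,0.15,-3.54],[0.18,0.15,-3.54],[0.18,0.15,-3.54],[0.18,0.15,-3.54],[0.18,0.15,-3.54]],"roll":[0,0,0,0,0,0,0,0,0,0]}' && python3 -m handwheel '{"offset":[[0,0,0],[0,0,0],[0,0,0],[0,0,0],[0,0,0],[0,0,0],[0,0,0],[0,0,0],[0,0,0.3],[0,0,0.8]],"roll":[0,0,0,0,0,0,0,0,0,0]}' 45 50; python3 - <<'E'
from seg import *
for n in('scene',): d=grab(n,n+'24')
crop(d,250,180,350,270,7,'c37')
E
```

```text
t: 43.05
tool_pos: [0.5752, 0.2992, 0.0124]
tool_rot: [0.453, 3.106, 0.002]
contact_force: [0.3, 0.0, 0.8]
opening: 0.0849
t: 44.05
tool_pos: [0.5719, 0.2979, 0.0407]
tool_rot: [-0.453, -3.104, 0.004]
contact_force: [-0.3, 0.7, -1.4]
opening: 0.058
```

View pics/c37.png

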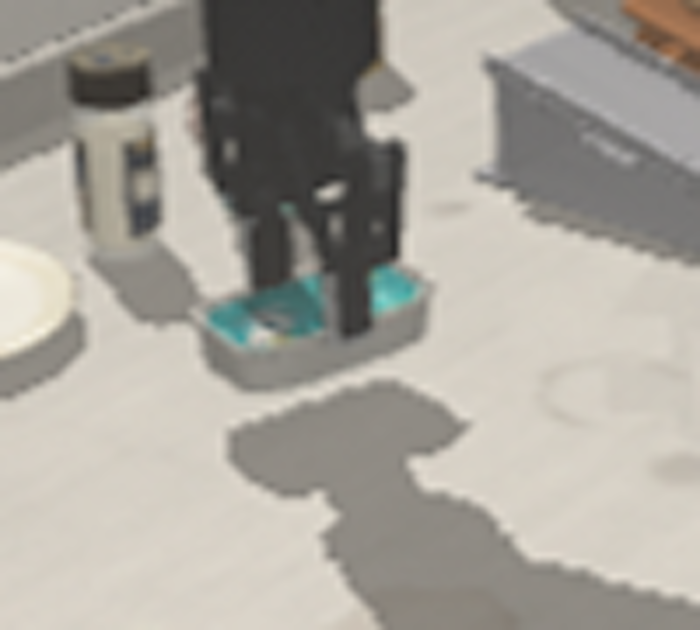

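```bash
python3 -m handwheel '{"offset":[[0,0,1],[0,-0.2,2],[0,-0.8,2.2],[0,-1.6,2.2],[0,-2.4,2.2],[0,-3.2,2.2],[0,-4,2.2],[0,-4.8,2.2],[-0.05,-5.6,2.2],[-0.05,-6.4,2.2]],"roll":[0,-1.3,-2.6,-3.9,-5.2,-6.5,-7.8,-9.1,-10.4,-11.7]}' && python3 -m handwheel '{"offset":[[0,-0.43,0],[0,-0.43,0],[0,-0.43,0],[0,-0.43,0],[0,-0.43,0],[0,-0.43,0],[0,-0.43,0],[0,-0.43,0],[0,-0.43,0],[0,-0.43,0]],"roll":[-1.1,-1.1,-1.1,-1.1,-1.1,-1.1,-1.1,-1.1,-1.1,-1.1]}'; python3 - <<'E'
from seg import *
for n in('scene','top'): d=grab(n,n+'25')
d=load('scene25');crop(d,290,130,430,240,5,'c38')
o=ctrl.get_obs(); print(ct(o['tool_pos']))
E
```

```text
t: 45.1
tool_pos: [0.5713, 0.0416, 0.1302]
tool_rot: [-2.164, -2.276, 0.001]
contact_force: [-0.4, 0.2, -1.4]
opening: 0.0584
t: 46.1
tool_pos: [0.5722, 0.0256, 0.1308]
tool_rot: [-2.286, -2.155, 0.0]
contact_force: [-0.3, -0.2, -1.6]
opening: 0.0581
[0.16645413 0.00054397 0.11879589]
```

View pics/c38.png

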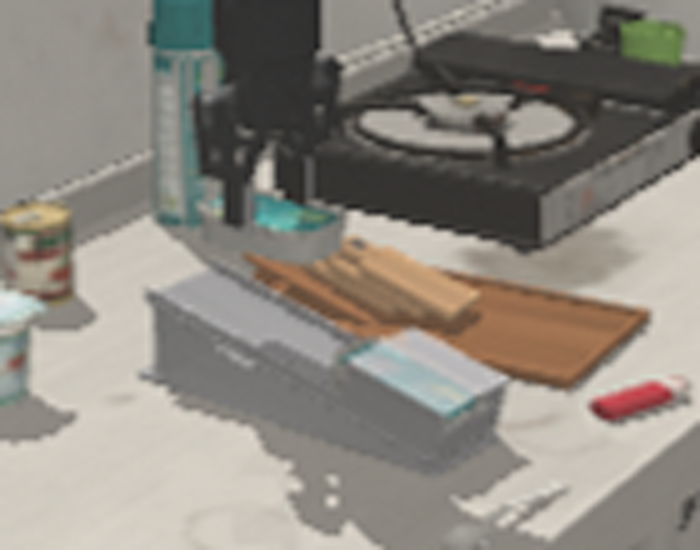

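Lower from 0.131 to 0.060 and release.

```bash
python3 -m handwheel '{"offset":[[0,0,-0.5],[0,0,-1],[0,0,-1.3],[0,0,-1.4],[0,0,-1.5],[0,0,-1.6],[0,0,-1.67],[0,0,-1.74],[0,0,-1.77],[0,0,-1.77]],"roll":[0,0,0,0,0,0,0,0,0,0]}' - 25;  python3 -m handwheel '{"offset":[[0,0,0],[0,0,0],[0,0,0],[0,0,0],[0,0,0.1],[0,0,0.3],[0,0,0.8],[0,0,1.4],[0,0,2],[0,0,2.4]],"roll":[0,0,0,0,0,0,0,0,0,0]}' 76; python3 - <<'E'
from seg import *
for n in('scene','top'): d=grab(n,n+'26')
d=load('scene26');crop(d,290,130,430,240,5,'c39')
E
```

```text
t: 47.2
tool_pos: [0.5713, 0.0257, 0.0623]
tool_rot: [-2.284, -2.153, 0.004]
contact_force: [-13.4, 0.3, 12.5]
opening: 0.0581
t: 48.2
tool_pos: [0.5732, 0.0255, 0.1589]
tool_rot: [2.284, 2.153, 0.004]
contact_force: [0.5, -1.1, 0.1]
opening: 0.076
```

View pics/c39.png

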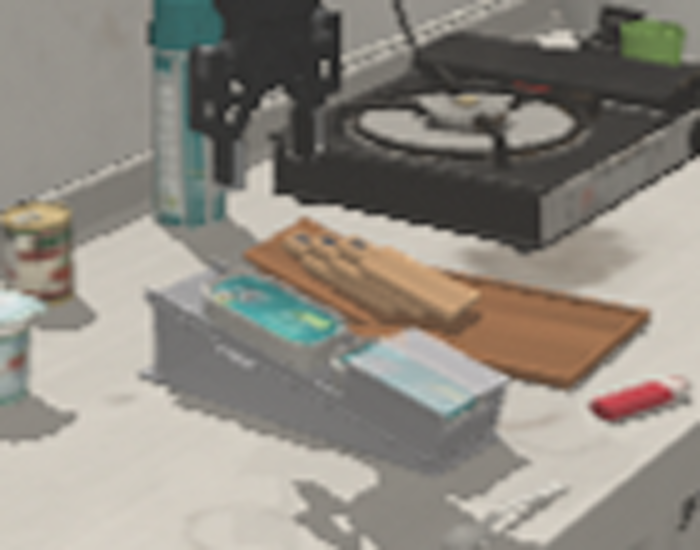

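```bash
python3 -m handwheel '{"offset":[[0.6,-0.04,0],[1.2,-0.08,0],[1.86,-0.13,0],[1.86,-0.13,-0.5],[1.86,-0.13,-1.1],[1.86,-0.13,-1.6],[1.86,-0.13,-1.9],[1.86,-0.13,-2.1],[1.86,-0.13,-2.17],[1.86,-0.13,-2.17]],"roll":[0,0,0,0,0,0,0,0,0,0]}' 0; python3 - <<'E'
from seg import *
for n in('scene',): d=grab(n,n+'27')
crop(d,290,130,430,240,5,'c40')
print(ct(ctrl.get_obs()['tool_pos']))
E
```

```text
t: 49.3
tool_pos: [0.6467, 0.0203, 0.0693]
tool_rot: [2.286, 2.155, 0.0]
contact_force: [0.3, -0.7, -0.3]
opening: -0.0001
[ 2.41551150e-01 -1.50761949e-04  5.79846861e-02]
```

View pics/c40.png

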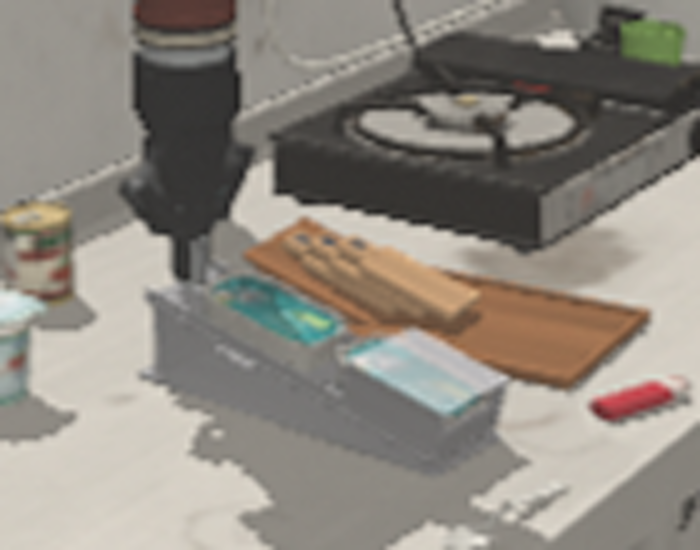

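```bash
python3 -m handwheel '{"offset":[[-0.1,0.005,-0.02],[-0.2,0.01,-0.04],[-0.3,0.02,-0.06],[-0.4,0.025,-0.085],[-0.5,0.03,-0.105],[-0.58,0.035,-0.12],[-0.65,0.04,-0.135],[-0.7,0.04,-0.15],[-0.74,0.045,-0.155],[-0.74,0.045,-0.155]],"roll":[0,0,0,0,0,0,0,0,0,0]}'; python3 -m handwheel '{"offset":[[-0.02,0,0],[-0.04,0,-0.01],[-0.06,0,-0.01],[-0.08,0.005,-0.015],[-0.1,0.005,-0.02],[-0.12,0.005,-0.025],[-0.12,0.01,-0.025],[-0.12,0.01,-0.025],[-0.12,0.01,-0.025],[-0.12,0.01,-0.025]],"roll":[0,0,0,0,0,0,0,0,0,0]}';python3 - <<'E'
from seg import *
for n in('scene',): d=grab(n,n+'28')
crop(d,290,130,430,240,5,'c41')
print(ct(ctrl.get_obs()['tool_pos']))
E
```

```text
t: 50.35
tool_pos: [0.6167, 0.0222, 0.0629]
tool_rot: [-2.286, -2.154, 0.001]
contact_force: [0.1, -0.4, 0.9]
opening: -0.0001
t: 51.35
tool_pos: [0.6122, 0.0225, 0.062]
tool_rot: [2.286, 2.155, -0.0]
contact_force: [0.7, -1.1, 0.3]
opening: 0.0
[ 2.06558052e-01 -5.22806293e-05  4.99662574e-02]
```

View pics/c41.png

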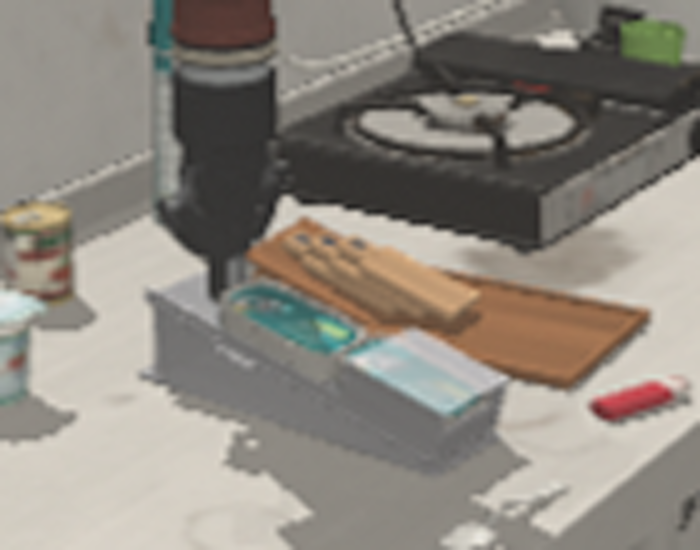

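```bash
python3 -m handwheel '{"offset":[[-0.02,0,0],[-0.04,0,-0.005],[-0.06,0,-0.01],[-0.08,0.005,-0.015],[-0.1,0.005,-0.02],[-0.12,0.005,-0.02],[-0.14,0.01,-0.025],[-0.14,0.01,-0.025],[-0.14,0.01,-0.025],[-0.14,0.01,-0.025]],"roll":[0,0,0,0,0,0,0,0,0,0]}';python3 - <<'E'
from seg import *
for n in('scene',): d=grab(n,n+'29')
crop(d,320,160,420,230,8,'c42')
print(ct(ctrl.get_obs()['tool_pos']))
E
```

```text
t: 52.4
tool_pos: [0.6104, 0.0229, 0.0634]
tool_rot: [2.282, 2.15, 0.011]
contact_force: [10.4, 0.4, 0.8]
opening: -0.0001
[2.04784366e-01 1.42151072e-04 5.13995526e-02]
```

View pics/c42.png

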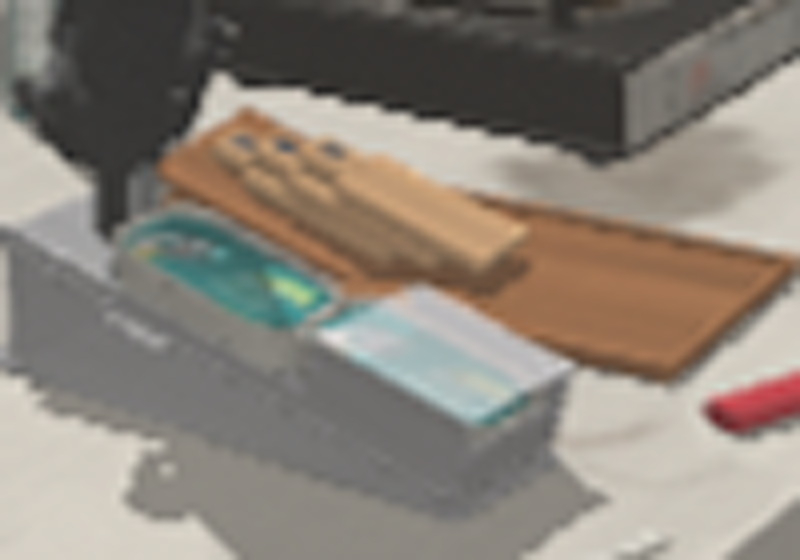

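```bash
python3 -m handwheel '{"offset":[[0.2,0,0.05],[0.4,0,0.2],[0.5,0,0.8],[0.5,0,1.6],[0.5,0,2.4],[0.5,1,2.8],[0.5,2.2,2.8],[0.4,3.4,2.8],[0.2,4.6,2.8],[0,5.8,2.8]],"roll":[0,0,0,0,0,0,0,0,0,0]}'; python3 -m handwheel '{"offset":[[-0.4,1,0],[-0.8,2,0],[-1.2,3,0],[-1.6,3.5,0],[-2,4,0],[-2.4,4.2,0],[-2.8,4.2,0],[-2.8,4.2,0],[-2.8,4.2,0],[-2.8,4.2,0]],"roll":[0,0,0,0,0,0,0,0,0,0]}';python3 - <<'E'
from seg import *
for n in('scene','top'): d=grab(n,n+'30')
crop(d,320,150,430,250,7,'c43')
d=load('scene30');crop(d,240,130,440,250,4,'c44')
E
```

```text
t: 53.45
tool_pos: [0.6057, 0.2566, 0.1728]
tool_rot: [-2.286, -2.154, 0.003]
contact_force: [0.5, 0.5, -0.5]
opening: 0.0001
t: 54.45
tool_pos: [0.4953, 0.4224, 0.173]
tool_rot: [2.287, 2.153, 0.0]
contact_force: [0.2, -0.1, 0.5]
opening: 0.0005
```

View pics/c43.png

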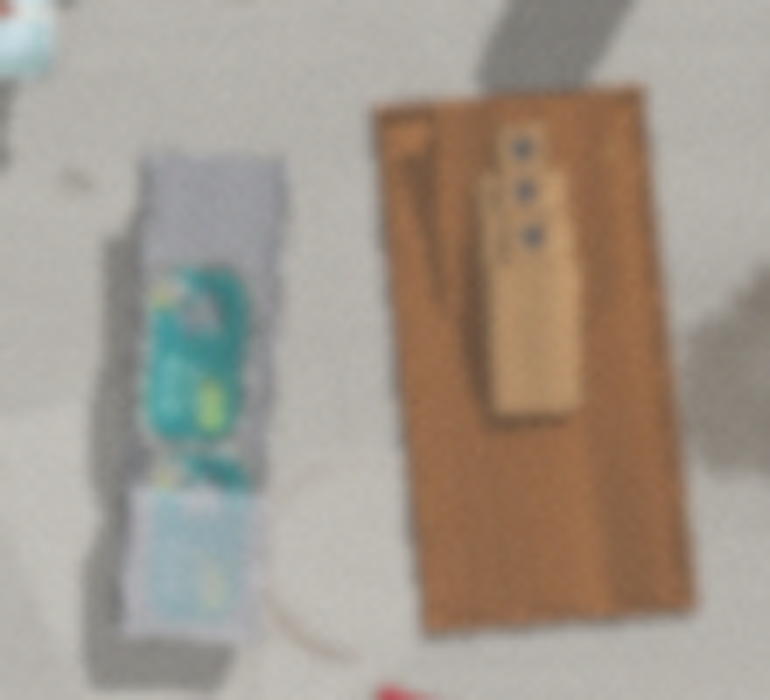

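View pics/c44.png

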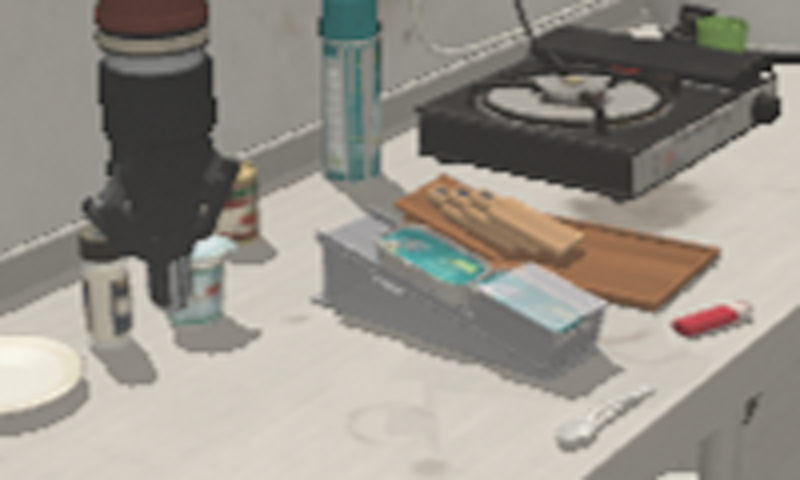

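```bash
python3 - <<'E'
from seg import *
d=load('top30')
P,c,s,a,m=fit(d,338,185,360,214,lambda H,S,V:(H>75)&(H<105)&(S>70),0.084)
print('tin2 lid (top)',ct([*c,.084]).round(4),np.round(s,1),round(a,1))
for sl in(.0525,.1575): print('pred lid centre',ct(sf(sl,0,.026)).round(4))
ds=load('scene30')
P,c,s,a,m=fit(ds,330,180,365,204,lambda H,S,V:(H>75)&(H<105)&(S>60),0.070); print('scene',ct([*c,.07]).round(4),np.round(s,1),round(a,1))
# paddles: eyelets (crop7 off 320,150)
for x,y in [(521,149),(527,191),(533,235)]: print('eyelet',tr(pc(d,320,150,7,x,y,.047)).round(4))
for x,y in [(498,415),(580,408)]: print('foot3',tr(pc(d,320,150,7,x,y,.0145)).round(4))
E
```

```text
tin2 lid (top) [0.142 0.006 0.072] [91.3 49.4] -6.0
pred lid centre [ 0.0459 -0.      0.0363]
pred lid centre [ 0.1487 -0.      0.0582]
scene [0.1386 0.0111 0.058 ] [135.1  49.3] -21.9
eyelet [0.0968 0.0029 0.042 ]
eyelet [0.0729 0.0021 0.042 ]
eyelet [0.048  0.0013 0.042 ]
foot3 [-0.0486  0.0249  0.0095]
foot3 [-0.0486 -0.0217  0.0095]
```

```bash
python3 - <<'E'
from seg import *
n=sf(0,0,1)-sf(0,0,0); p0=sf(0,0,.026); X=sf(1,0,0)-sf(0,0,0); Y=sf(0,1,0)-sf(0,0,0)
for t,b in (('scene30',(330,180,365,204)),('top30',(338,185,360,214))):
    d=load(t); P,*_=fit(d,*b,lambda H,S,V:(H>75)&(H<105)&(S>60),0.07)
    Q=[]
    for x,y in P:
        o=d['T'][:3,3]; r=np.array([x,y,.07])-o; q=o+r*((p0-o)@n)/(r@n)-St; Q.append([q@X,q@Y])
    r=cv2.minAreaRect((np.array(Q)*1000).astype(np.float32)); print(t,np.round(r[0],1),np.round(r[1],1),round(r[2],1))
E
```

```text
scene30 [148.9   8.4] [52.3 94.7] 88.6
top30 [151.7   4.9] [51.8 94. ] 87.9
```

```bash
python3 - <<'E'
from seg import *
d=load('top30'); crop(d,333,165,365,245,9,'c45')
d=load('scene30'); crop(d,315,175,400,228,9,'c46')
E
```

```text
(no output)
```

View pics/c45.png

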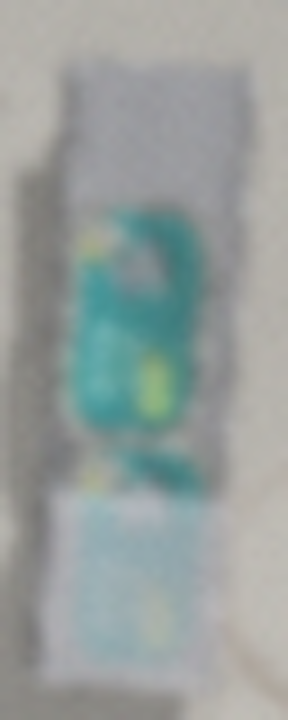

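View pics/c46.png

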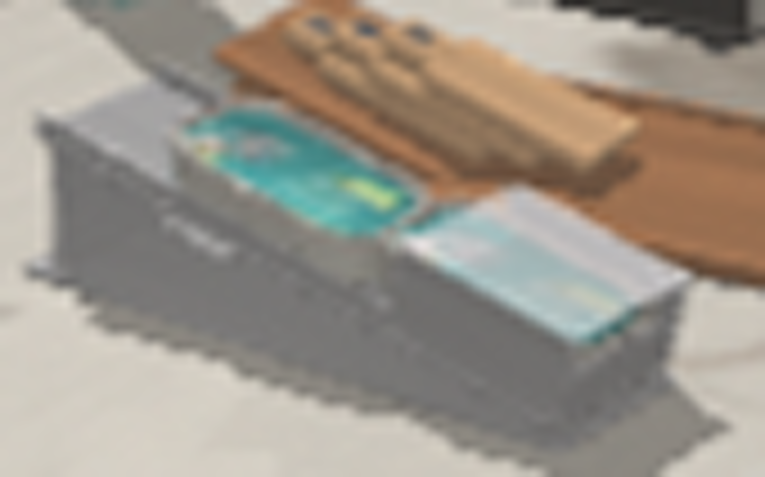

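```bash
python3 - <<'E'
from seg import *
for t,(u0,v0,k) in (('scene30',(315,175,9)),('top30',(333,165,9))):
    d=load(t)
    def q(*a):
        u,v=proj(d,sf(*a)); return (round((u-u0+.5)*k),round((v-v0+.5)*k))
    print(t)
    for nm,a in [('railL in up',(.26,.035,.008)),('railL out up',(.26,.037,.008)),('railL out s200',(.2,.037,.008)),('railL out s110',(.11,.037,.008)),('railR in s260',(.26,-.035,.008)),('railR in s110',(.11,-.035,.008)),
      ('lidUL',(.205,.0315,.026)),('lidUR',(.205,-.0315,.026)),('lidLL',(.100,.0315,.026)),('lidLR',(.100,-.0315,.026)),('baseL s150',(.15,.037,-.04))]: print(nm,q(*a))
E
```

```text
scene30
railL in up (40, 114)
railL out up (37, 116)
railL out s200 (149, 178)
railL out s110 (325, 277)
railR in s260 (152, 65)
railR in s110 (437, 219)
lidUL (155, 129)
lidUR (254, 84)
lidLL (362, 243)
lidLR (460, 193)
baseL s150 (226, 335)
top30
railL in up (79, 64)
railL out up (74, 63)
railL out s200 (65, 203)
railL out s110 (53, 411)
railR in s260 (242, 72)
railR in s110 (220, 420)
lidUL (81, 196)
lidUR (230, 204)
lidLL (66, 441)
lidLR (214, 449)
baseL s150 (54, 306)
```

```bash
python3 - <<'E'
from station import ctrl
print(ctrl.finish_job())
E
```

```text
the job is handed in; nothing more can be done
None
```

The job is done and handed in at about 54 s of the 210 s allowed. No verdict was reported, so what follows rests on my own last measurements.

**Paddles:** I found only three, and fanned all three up the tray slope with tabs up.
- The first paddle's foot is about 3 mm from the bottom of the slope. The next two are about 24 and 25 mm farther down the tray, a little under the 3 cm asked for but inside the 18–45 mm allowed.
- They sit 1–3 mm off the tray's middle line and within about 2 degrees of its direction.
- I did not measure the lean angle; in the pictures they lie flat on the slope and on each other.

**Tins:** Both are lengthwise, lid up, and pushed down the chute. Each push met a clear stop of about 10 N.
- The first tin rests against the stop under the hood.
- The second tin's centre is about 146 mm up-chute from the stop, which is the middle of its allowed range.

**A check that disagreed:** For how far the second tin sits to one side, the top camera read about 5 mm and the scene camera about 8 mm, against a limit of 10 mm. The rails leave only 3.5 mm of play, and its outline did not look raised onto a rail. I took the extra as camera error and left it alone.

**The rest:** The spice jar and yoghurt pot are standing. The purple and pink look-alikes were not touched, and the arm ended clear of everything. I saw no tin knocked aside and no grip slip.

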